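# Join the two halves of a split casting mould with its hinge pin

## Robot

A 6-joint arm with a two-finger parallel gripper is mounted at the origin on a cart in front of the work surface, level with it; the furniture and walls round the work are solid. World frame = base frame: x ahead of the robot, y to its left, z up, the work surface at z = 0. Lengths are in m, angles in rad, forces in N, time in s.
With the tool pointing down it reaches from about 0.375 to 0.9 m from the base axis. Payload 3.1 kg.
Tool frame: the origin (TCP) lies on the centre line of the jaws, within the pads' length; the fingertips stand manip.finger_overhang ahead of it and the grasp point (between the pads) lies 11 mm behind it (manip.finger_overhang is the distance from the TCP to the fingertips, in m); y points along the fingers, z is the direction in which the jaws open and shut, and the axes are right-handed (so a half turn about y gives the same grasp; the last joint's range is limited). The gripper opens to 85 mm and grips with 20 to 120 N. Pads are 22 mm wide; open, the fingers measure 114 mm over their backs; the gripper's body (76 mm by 85 mm) begins 54 mm behind the grasp point. The pads swing forward as they close: fully open they stand 13 mm farther back than shut.
Start: joints at [-1.31, 0.527, 1.433, -0, 1.181, -0.178], TCP at [0.266, -0.565, 0.239] pointing down, gripper open.
Joint ranges: [-3.08, 3.08], [-0.75, 2.2], [0.22, 2.44], [-1.43, 4.57], [0, 2.65], [-2.85, 2.85]. Speed limits (rad/s): [2.79, 2.79, 3.14, 3.14, 3.14, 3.14].

## Interface

Orientations are given as a unit quaternion [x, y, z, w].
In Python, from station import manip gives the robot as it stands.
- The arm moves only by the tool send_rows, never from a script. Its argument "plan" is a list of rows, each an object with "linear": the shift along the tool's x, y, z in units of 30 mm (1.0 is 30 mm), a list of three; "roll": the turn about the tool's y in units of 6 degrees (1.0 is 6 degrees). In form: [{"linear": [tx, ty, tz], "roll": roll}, ...]. A call has exactly 5 rows; each row shifts and turns the commanded pose from where the row before left it, along the tool's axes as they then stand; what a row does not reach is not made up. A row lasts 1/8 s, in which the tool goes at most 62.5 mm and 10.7 degrees, less where a joint would pass 70% of its speed; a pose out of reach is approached as far as the arm can. A call is refused whole if a number of a shift passes 1 or a number of a turn 1, either way. A call with a gripper value outside its range is refused whole. "claw" is the finger opening in mm, from 0 to 85.4, set as the call begins (left out, the last holds). The fingers move at their own pace and stop on an object; "force" is the grip in N (left out, the last holds). Time passes only in rows, so rows that do not move let the fingers close, or fill a call up. It gives the time, the measured TCP pose, the force and the opening at its end, in the units of the state.
- manip.sense(): the state, without advancing time (a new reading comes with each control period).
- manip.snapshot(name): name is "scene" or "side" or "wrist"; returns the picture (420x560x3 uint8, blue, green, red); there is no depth.
- manip.get_calibration(name): a dict with "fovy" (degrees; the focal length in pixels is half the picture's height over the tangent of half this angle, whatever the lens; pixels are square), "cx", "cy" (the principal point, pixels), "cam_to_world" (4x4, takes a point from camera to world coordinates); the wrist camera has in their place "tool_from_camera" (4x4, takes a point from camera to tool coordinates, whose origin is the TCP and whose axes are the tool frame's). Camera axes: x right, y down, z forward; pixel columns grow to the right and rows downward; lengths in m; the calibration is good to about 2 mm. A picture is of the moment at which its call begins: read the wrist's pose just before it. get_calibration takes no time and is no camera call.
- manip.sign_off(): hands the job in, once; it reports no verdict.
Trained networks look in the newest picture that a camera, given by its name, has taken for a name from the list of things; names that differ only in an ending like _2 or _b are one class to them, and where a whole thing is asked for, a point or a joint stands for the part that bears it (a point fixed in the world has none). Each returns a list of dicts, best first, with "p" (0 to 1); they miss things now and then, are a little off and sometimes report something else, mostly with a low value. They report only what shows in the picture. A call takes as long as a camera call. They do not tell look-alikes from the thing itself.
- manip.look_for(camera, query): "extent" ([left, top, right, bottom] in pixels, round what is visible of it).
The state is a dict: "t": time; "q": joint angles; "qd": joint speeds; "tau": joint torques, N m; "tcp_pos": TCP position; "tool_rot": TCP orientation; "force": force on the tool from outside, world axes, zero at the start; "ft_torque": the same for the moment, N m; "finger_gap": opening from 0.0 (shut) to 1.0 (fully open).
Only numpy, scipy, OpenCV 4.12 (cv2) and the standard library are available. Lean on these libraries where they do the work, as an engineer would, in place of code of your own. Each camera call takes 0.05 s, during which the arm holds its last target.

## Task

Put the washed casting mould back together: stand the loose half on the base plate and slide it up against the fixed half so that its hinge knuckle sits between the two fixed knuckles, take the hinge pin with the red grip from the tube rack and push it down through all three knuckles until its collar is fully home, then turn it clockwise to swing its locking arm right under the keeper hook. Leave the mould closed and the pin locked, and don't disturb the tubes or the other things on the bench.

Things in the scene. Friction and masses are not known exactly. Their poses are not given: they have to be found in the camera images.
- mould: split casting mould, fixed to the bench: 8 mm steel plate 140x160 mm carrying the fixed aluminium half (70 mm along x, 45 mm along y, 75 mm tall). Origin on the bench under the middle of the fixed half's parting face, which is the plane y = 0; z up. Fixed half at y 0 to +45 mm; the plate is free for the loose half at y 0 to -98 mm. Hinge on the -x side
- hinge_top (a point): mouth for the pin: centre of the top face of the fixed half's upper knuckle, 81 mm above the bench; axes as mould. The fixed half has two knuckles (24 mm outside, 14 mm bore) on this upright axis (mould x = -49 mm, y = 0), at 11-31 and 57-81 mm above the bench. Its black grip (centre y = +33.5 mm) reaches 126 mm above the bench
- hinge_mid (a point): point on the hinge axis 44 mm above the bench, in the middle of the 26 mm gap between the two fixed knuckles; axes as mould. The loose half's knuckle belongs here and can only come in sideways, along the mould's +y
- keeper (a point): where the end of the pin's arm lies when locked: under the dark hook on the fixed half, 29 mm from the hinge axis along the mould's +y, 84 mm above the bench. The hook overhangs y 19-39 mm, x -57 to -35 mm of the mould, underside 8.5 mm and top 12.5 mm above the upper knuckle's top. The arm enters from the -x side; the hook's web stops it 2 mm past locked
- loose_half: the loose aluminium mould half, about 0.45 kg: 70 mm along x, 45 mm along y, 75 mm tall, standing upright on the bench. Origin at its foot, in the middle of its parting face (with the half-round cavity), which looks to its +y; its knuckle is on its -x side. Closed: same axes as mould, standing on the plate (8 mm up), parting face against the fixed one
- half_grip (a point): centre of the upright black grip on top of the loose half: 33.5 mm behind the parting face (along the half's -y), 100 mm above its foot; axes as the half. The grip is 14 mm thick along x, 22 mm along y, and stands from 75 to 118 mm above the foot. The half slides easily on the plate under its own weight, but sticks (and slips in the fingers) if it is pressed down hard
- half_bore (a point): middle of the loose half's single knuckle (24 mm outside, 14 mm bore, 25-47 mm above the foot), on its bore axis: half's x = -49 mm, y = 0, 36 mm above the foot; axes as the half. Closed, it coincides with hinge_mid, with 2 mm free above and below
- pin: the steel hinge pin, about 0.12 kg, hanging by its collar in a hole of the tube rack (rack top 82 mm above the bench). Origin at the centre of the collar's underside; z up along the pin, x along its locking arm. Shank 12 mm thick, reaching 71 mm below the collar, its last 10 mm tapered to 5 mm; collar 28 mm wide, 6 mm thick
- pin_grip (a point): centre of the pin's upright red grip tab, on the pin's axis 42 mm above the collar's underside; axes as the pin. The tab is 10 mm thick along y, 26 mm along x, from 5 to 54 mm above the collar's underside
- pin_seat (a point): centre of the underside of the pin's collar; axes as the pin. Fully home it coincides with hinge_top
- pin_arm_end (a point): point on the pin's arm 29 mm from the axis along the pin's x, 3 mm above the collar's underside. The arm is 10 mm wide, 6 mm thick, 36 mm long. Going down, the arm must point 55 to 110 degrees counterclockwise (from above) from the mould's +y (90 = the mould's -x) to pass the hook; turned clockwise from there it locks, pointing along the mould's +y
- tube_rack: white tube rack fixed to the bench, 160x70 mm, 82 mm tall, two rows of five holes; the pin hangs at its -x end, three capped tubes stand at its +x end, 90 mm or more from the pin; origin on the bench under its centre
- tube_1: capped 15 ml tube with orange cap, 20 mm wide, 118 mm tall, standing in the rack; origin at its tip; a bystander
- tube_2: capped 15 ml tube with blue cap, 20 mm wide, 118 mm tall, standing in the rack; origin at its tip; a bystander
- tube_4: capped 15 ml tube with green cap, 20 mm wide, 118 mm tall, standing in the rack; origin at its tip; a bystander
- reagent_bottle: glass bottle with blue screw cap, 67 mm wide, 139 mm tall; origin under its centre; a bystander
- bottle_2: small glass bottle with red screw cap, 56 mm wide, 109 mm tall; origin under its centre; a bystander
- timer: flat grey bench timer, 58x64 mm, 16 mm tall; origin under its centre; a bystander
- flask: conical flask with pink contents, 65 mm wide at the foot, 105 mm tall; origin under its centre; a bystander
- vial: small glass vial with white cap, 21 mm wide, 48 mm tall; origin under its centre; a bystander
There are look-alikes about, which are no part of the job. Of the things like the pin, leave any that is white; of the rest the larger one is meant.

How it is judged:
By the outcome, as a careful person would: the job done as asked, in the order asked, and still so for the second after the job is handed in, with the robot touching nothing.
It also fails if it takes over 72 s, if anything falls off the work surface, if the arm or the gripper's body presses on something with over 40 N, if the wrist force passes 120 N, or if a joint passes its speed limit or range.

## Working session

There is one attempt and no reset: what is moved stays moved. The work goes in short steps, Python scripts to look and compute and a tool call to move; the robot and the scene stay as the last step left them, time stands still between calls to the robot, and variables do not carry over. Pictures are saved under pics/ and viewed, and the job is handed in when it is done.

Besides the shell and the picture viewer there is one more tool, called after "Request:" as name([rows], argument=value, ...), one row to a line, values as JSON. send_rows: Moves the arm, as the interface text tells. Its arguments: {"type":"object","properties":{"plan":{"type":"array"},"claw":{"type":"number"},"force":{"type":"number"}},"required":["plan"]}

```bash
ls; mkdir -p pics
python3 - <<'E'
from station import manip
import cv2,json
print(manip.sense())
print(manip.finger_overhang)
for n in ["scene","side","wrist"]:
    im=manip.snapshot(n); cv2.imwrite(f"pics/{n}0.png",im)
    print(n,manip.get_calibration(n))
    if n!="wrist":
        for q in ["loose_half","pin","mould","tube_rack"]:
            print(n,q,manip.look_for(n,q))
E
```

```text
pics
{'t': 0.0, 'q': array([-1.30951640e+00,  5.28469721e-01,  1.43390120e+00, -2.94743503e-05,
        1.18138964e+00, -1.78503275e-01]), 'qd': array([-0.00113966,  0.00050621, -0.0005931 , -0.0007774 ,  0.00028073,
       -0.00083056]), 'tau': array([ 6.66368724e-04, -4.42350984e+01, -1.78023720e+01, -2.42417873e-04,
        8.40762863e-03,  1.68258698e-06]), 'tcp_pos': array([ 0.26592417, -0.56483497,  0.23833176]), 'tool_rot': array([-0.15428196,  0.69084457, -0.68931374,  0.15419928]), 'force': array([-0.35700731,  0.022003  ,  0.50861331]), 'ft_torque': array([-0.02400115,  0.08557081, -0.03936239]), 'finger_gap': 1.0024463639203478}
0.008
scene {'fovy': 45.26312990970398, 'cx': 277.3776772359823, 'cy': 216.68798266824393, 'cam_to_world': array([[-0.49188859, -0.49245659,  0.71800565, -0.47473681],
       [-0.87048619,  0.26177476, -0.41680663,  0.63911758],
       [ 0.01730341, -0.83003643, -0.55744068,  0.91347225],
       [ 0.        ,  0.        ,  0.        ,  1.        ]])}
scene loose_half []
scene pin [{'extent': [219.4, 251.1, 228.6, 273.1], 'p': 0.58}, {'extent': [161
[... 747 characters left out ...]
, 'p': 0.75}, {'extent': [215.6, 319.6, 256.8, 329.9], 'p': 0.68}, {'extent': [329.8, 211.0, 361.3, 224.8], 'p': 0.67}]
side mould [{'extent': [265.6, 210.2, 329.5, 263.3], 'p': 0.76}]
side tube_rack [{'extent': [216.4, 251.6, 290.8, 310.0], 'p': 0.85}]
wrist {'fovy': 70.80772515972605, 'cx': 275.9129348277342, 'cy': 202.93894891218278, 'tool_from_camera': array([[-5.68120218e-04,  9.51703618e-01,  3.07017754e-01,
        -7.81563400e-02],
       [ 3.37637315e-04, -3.07017604e-01,  9.51703776e-01,
        -1.34207341e-01],
       [ 9.99999782e-01,  6.44342807e-04, -1.46907746e-04,
         1.05821943e-03],
       [ 0.00000000e+00,  0.00000000e+00,  0.00000000e+00,
         1.00000000e+00]])}
```

View images.

Run:
```python
import cv2
for n in ["scene","side"]:
    im=cv2.imread(f"pics/{n}0.png")
    c=im[140:350,130:430]
    cv2.imwrite(f"pics/{n}0c.png",cv2.resize(c,None,fx=2.66,fy=2.66,interpolation=cv2.INTER_CUBIC))
```

```text
(no output)
```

View pics/scene0.png

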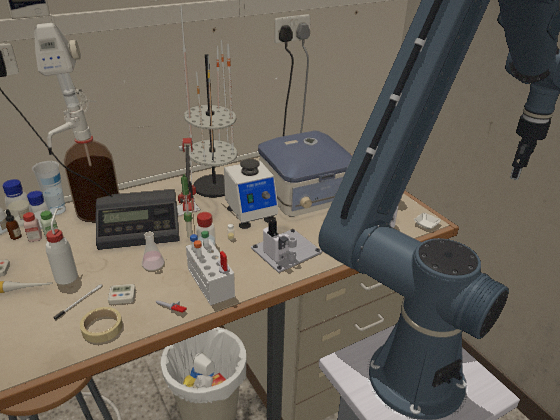

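View pics/side0.png

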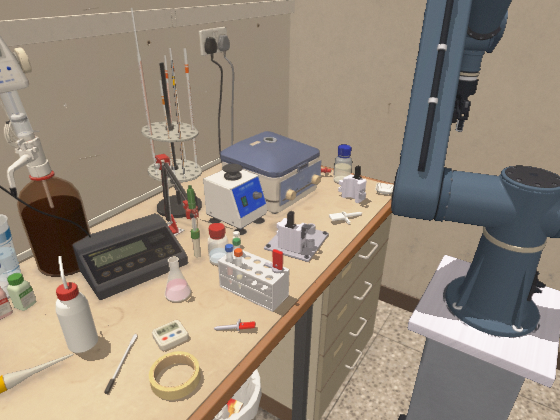

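View pics/wrist0.png

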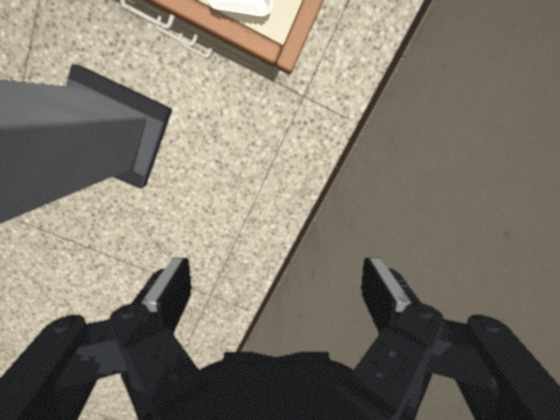

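```bash
ls pics
```

```text
scene0.png
scene0c.png
side0.png
side0c.png
wrist0.png
```

View pics/side0c.png

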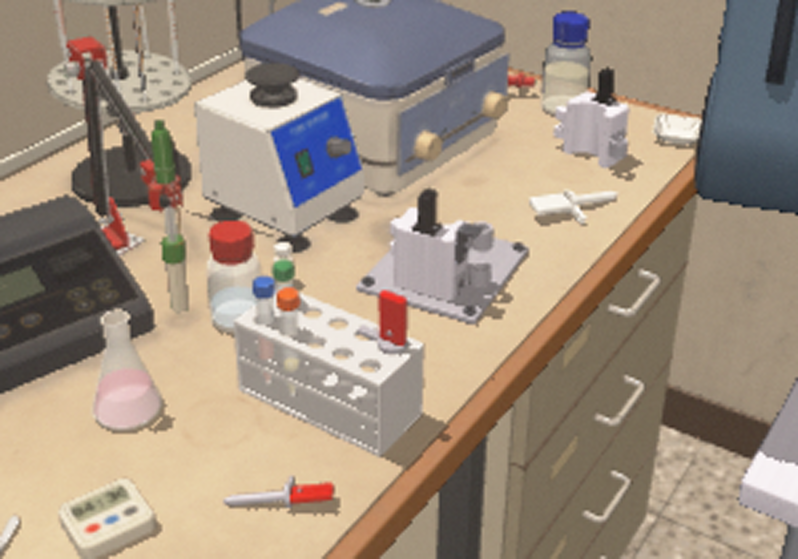

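View pics/scene0c.png

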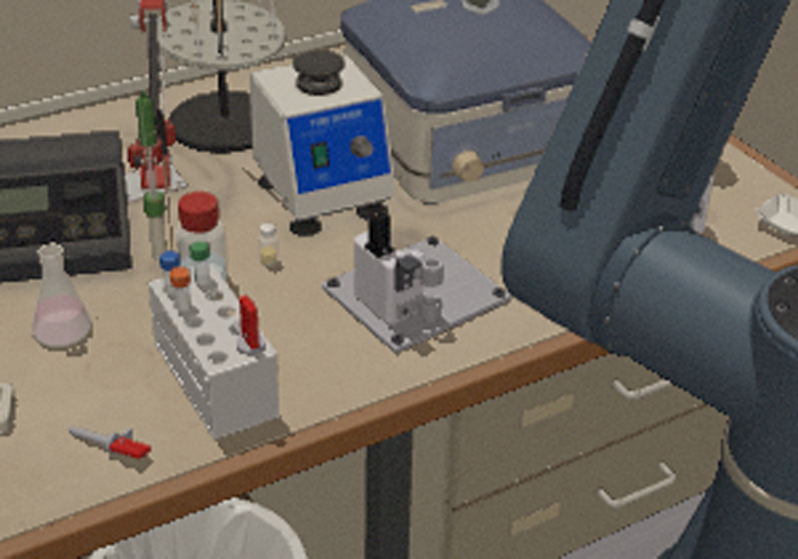

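```bash
cat > h.py <<'E'
import numpy as np, cv2
from scipy.spatial.transform import Rotation as R
from station import manip
def K(c): 
    f=210/np.tan(np.radians(c['fovy'])/2); return f,c['cx'],c['cy']
def T_of(name,s=None):
    c=manip.get_calibration(name)
    if name=='wrist':
        T=np.eye(4); T[:3,:3]=R.from_quat(s['tool_rot']).as_matrix(); T[:3,3]=s['tcp_pos']
        return T@c['tool_from_camera']
    return c['cam_to_world']
def ray(name,uv,z,T=None):
    c=manip.get_calibration(name); f,cx,cy=K(c)
    T=T_of(name) if T is None else T
    d=T[:3,:3]@np.array([(uv[0]-cx)/f,(uv[1]-cy)/f,1]); o=T[:3,3]
    return o+d*(z-o[2])/d[2]
def proj(name,P,T=None):
    c=manip.get_calibration(name); f,cx,cy=K(c)
    T=T_of(name) if T is None else T
    p=(np.asarray(P)-T[:3,3])@T[:3,:3]
    return np.stack([f*p[...,0]/p[...,2]+cx,f*p[...,1]/p[...,2]+cy],-1)
def snapw(tag):
    s=manip.sense(); im=manip.snapshot('wrist'); cv2.imwrite(f'pics/{tag}.png',im)
    T=T_of('wrist',s); np.save(f'pics/{tag}.npy',T); return s,im,T
E
python3 - <<'E'
from h import *
f=lambda u,v:(130+u/2.66,140+v/2.66)
for n,uv,z in [("pinTop",(393,295),.136),("boltA",(368,287),.01),("boltB",(472,312),.01),("boltC",(520,247),.01),("fixgripTop",(428,193),.126),("loosegripTop",(606,72),.118),("loosefoot",(585,155),0),("knuckleTop",(475,228),.081),("lk",(618,140),.047),("rackc1",(422,345),.082),("rackc2",(237,317),.082),("rackc3",(380,363),.082)]:
    print(n,ray("side",f(*uv),z).round(3))
for n,uv,z in [("pinTop",(249,297),.136),("boltA",(333,283),.01),("boltB",(401,343),.01),("boltC",(502,295),.01),("boltD",(432,240),.01),("fixgripTop",(377,207),.126),("knuckleTop",(433,262),.081)]:
    print(n,ray("scene",f(*uv),z).round(3))
E
```

```text
pinTop [0.447 0.257 0.136]
boltA [0.577 0.107 0.01 ]
boltB [0.461 0.085 0.01 ]
boltC [ 0.479 -0.055  0.01 ]
fixgripTop [0.525 0.073 0.126]
loosegripTop [ 0.509 -0.335  0.118]
loosefoot [ 0.521 -0.322  0.   ]
knuckleTop [0.486 0.04  0.081]
lk [ 0.468 -0.299  0.047]
rackc1 [0.425 0.243 0.082]
rackc2 [0.589 0.301 0.082]
rackc3 [0.442 0.285 0.082]
pinTop [0.453 0.254 0.136]
boltA [0.583 0.099 0.01 ]
boltB [0.457 0.084 0.01 ]
boltC [ 0.476 -0.055  0.01 ]
boltD [ 0.602 -0.041  0.01 ]
fixgripTop [0.542 0.067 0.126]
knuckleTop [0.482 0.032 0.081]
```

```bash
cat >> h.py <<'E'
def yaw_of(s):  # angle of tool z in world
    M=R.from_quat(s['tool_rot']).as_matrix(); return np.degrees(np.arctan2(M[1,2],M[0,2]))
def togo(target,s=None):
    s=s or manip.sense(); M=R.from_quat(s['tool_rot']).as_matrix()
    return (M.T@(np.asarray(target)-s['tcp_pos'])/0.03).round(3)
E
python3 - <<'E'
from h import *
s=manip.sense(); print(R.from_quat(s['tool_rot']).as_matrix().round(3), yaw_of(s), togo([.47,-.33,.30]))
E
```

```text
[[-0.905  0.     0.426]
 [-0.426  0.    -0.905]
 [-0.    -1.    -0.   ]] -64.80121502772252 [-9.491 -2.023 -4.209]
```

```bash
cat >> h.py <<'E'
def plan(target,yaw,n,s=None,pos=None,yaw0=None):
    s=s or manip.sense(); p=np.array(s['tcp_pos'] if pos is None else pos,float); y=yaw_of(s) if yaw0 is None else yaw0
    dy=(yaw-y+180)%360-180; t=np.asarray(target)
    step=(t-p)/n; r=-dy/n/6
    print('roll/row',round(r,3))
    for i in range(n):
        a=np.radians(y+dy*i/n); X=np.array([np.sin(a),-np.cos(a),0]); Z=np.array([np.cos(a),np.sin(a),0]); Y=np.array([0,0,-1])
        print([round(float(step@v)/.03,2) for v in (X,Y,Z)])
E
python3 - <<'E'
from h import *
plan([.51,-.29,.30],-7,15)
E
```

```text
roll/row -0.642
[-0.75, -0.13, -0.32]
[-0.77, -0.13, -0.27]
[-0.79, -0.13, -0.22]
[-0.8, -0.13, -0.17]
[-0.81, -0.13, -0.11]
[-0.82, -0.13, -0.06]
[-0.82, -0.13, -0.0]
[-0.82, -0.13, 0.05]
[-0.81, -0.13, 0.11]
[-0.8, -0.13, 0.16]
[-0.79, -0.13, 0.22]
[-0.77, -0.13, 0.27]
[-0.75, -0.13, 0.32]
[-0.73, -0.13, 0.37]
[-0.7, -0.13, 0.42]
```

Request:
send_rows([
  {"linear":[-0.75,-0.3,-0.32],"roll":-0.64},
  {"linear":[-0.77,-0.3,-0.27],"roll":-0.64},
  {"linear":[-0.79,-0.3,-0.22],"roll":-0.64},
  {"linear":[-0.8,-0.3,-0.17],"roll":-0.64},
  {"linear":[-0.81,-0.3,-0.11],"roll":-0.64},
])

```text
t: 1.18
tcp_pos: [0.3489, -0.472, 0.2853]
tool_rot: [0.269, -0.654, 0.654, -0.269]
force: [-0.6, 0.4, 0.1]
finger_gap: 1.002
```

Request:
send_rows([
  {"linear":[-0.82,-0.3,-0.06],"roll":-0.64},
  {"linear":[-0.82,-0.2,0],"roll":-0.64},
  {"linear":[-0.82,0,0.05],"roll":-0.64},
  {"linear":[-0.81,0,0.11],"roll":-0.64},
  {"linear":[-0.8,0,0.16],"roll":-0.64},
])

```text
t: 1.8
tcp_pos: [0.4302, -0.38, 0.3]
tool_rot: [0.374, -0.6, 0.6, -0.374]
force: [0.5, -0.3, 0.7]
finger_gap: 1.002
```

Request:
send_rows([
  {"linear":[-0.79,0,0.22],"roll":-0.64},
  {"linear":[-0.77,0,0.27],"roll":-0.64},
  {"linear":[-0.75,0,0.32],"roll":-0.64},
  {"linear":[-0.73,0,0.37],"roll":-0.64},
  {"linear":[-0.7,0,0.42],"roll":-0.64},
])

```text
t: 2.42
tcp_pos: [0.5118, -0.2886, 0.2999]
tool_rot: [0.469, -0.529, 0.529, -0.469]
force: [-0.2, 0.0, -0.2]
finger_gap: 1.0
```

Run:
```python
from h import *
s,im,T=snapw('w1'); print(s['t'],s['tcp_pos'],yaw_of(s),s['q'])
cv2.imwrite('pics/w1b.png',cv2.resize(im,(800,600),interpolation=cv2.INTER_CUBIC))
im=manip.snapshot('side'); cv2.imwrite('pics/side1.png',im)
```

```text
2.425 [ 0.51183634 -0.28861293  0.29993338] -6.8932573339788155 [-7.03516329e-01  4.12955900e-01  1.45601876e+00  7.37090550e-05
  1.27211169e+00 -5.83227914e-01]
```

View pics/w1b.png

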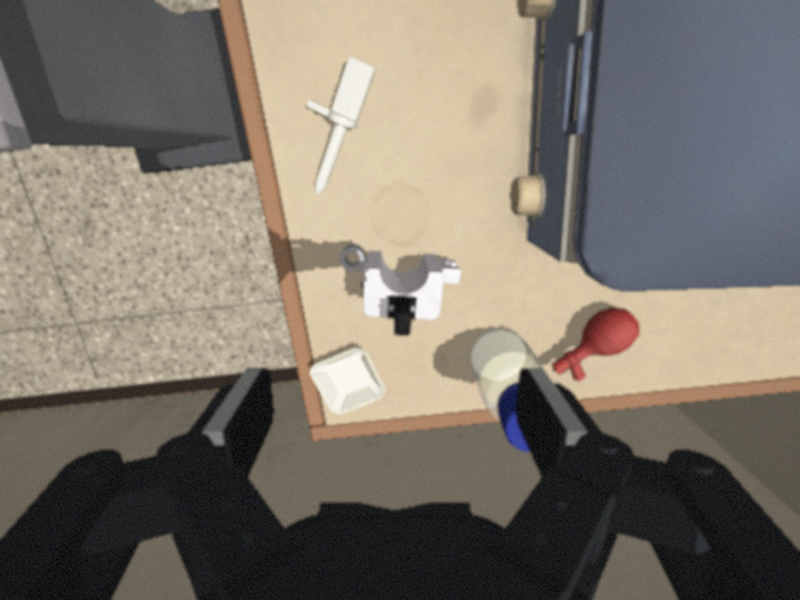

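Run:
```python
import cv2
im=cv2.imread('pics/w1.png')[165:245,230:340]
cv2.imwrite('pics/w1c.png',cv2.resize(im,None,fx=7,fy=7,interpolation=cv2.INTER_CUBIC))
```

```text
(no output)
```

View pics/w1c.png

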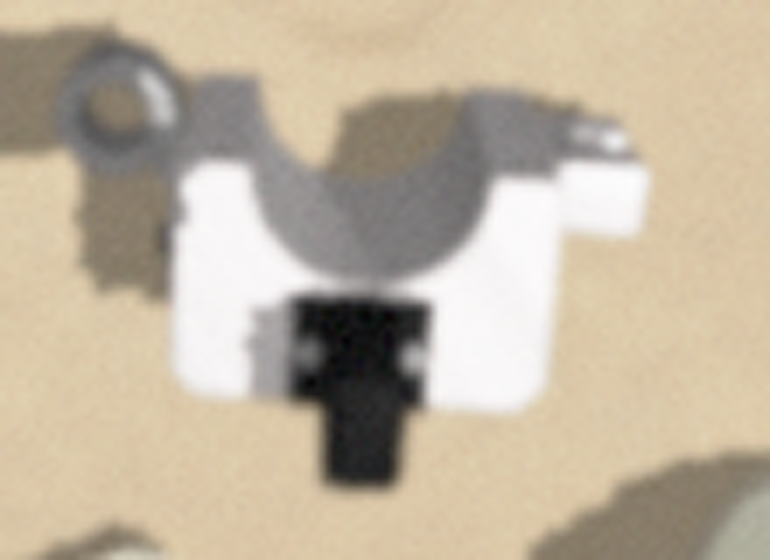

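```bash
cat >> h.py <<'E'
from scipy.optimize import least_squares
def fit(cams,x0,z0=0,fz=False):
    # cams: list of (name,T,[(local pt mm, uv),...]) ; returns x,y,yawdeg
    def res(p):
        c,s_=np.cos(p[2]),np.sin(p[2]); M=np.array([[c,-s_,0],[s_,c,0],[0,0,1]]); r=[]
        for n,T,L in cams:
            P=np.array([l[0] for l in L])/1000@M.T+[p[0],p[1],z0]
            r.append((proj(n,P,T)-np.array([l[1] for l in L])).ravel())
        return np.concatenate(r)
    q=least_squares(res,x0,loss='soft_l1'); return q.x[0],q.x[1],np.degrees(q.x[2]),res(q.x).reshape(-1,2).round(1)
E
python3 - <<'E'
from h import *
T=np.load('pics/w1.npy'); f=lambda u,v:(230-.5+.5/7+u/7,165-.5+.5/7+v/7)
L=[((-35,0,75),f(182,163)),((35,0,75),f(560,178)),((-49,0,47),f(122,108)),((-7,-44.5,118),f(325,487)),((7,-44.5,118),f(402,487)),((35,-30,75),f(553,325)),((-35,-30,75),f(174,318))]
x,y,a,r=fit([('wrist',T,L)],[.51,-.31,-.1]); print(x,y,a,r)
x0=np.array([x,y]); a=np.radians(a)
print('grip',x+.0335*np.sin(a),y-.0335*np.cos(a))
E
```

```text
0.5185345555642179 -0.3081608212257445 -9.653901973767256 [[-0.5 -1.1]
 [ 1.1 -0.6]
 [-0.9  0.9]
 [-0.4  0.1]
 [ 0.6  0.7]
 [ 0.1  0.8]
 [ 0.  -0.7]]
grip 0.5129167306789751 -0.34118641801912203
```

Run:
```python
from h import *
T=np.load('pics/w1.npy')
print(ray('wrist',(348,245),0,T),ray('wrist',(364,290),.139,T))
plan([.5129,-.3412,.155],-9.65,6)
```

```text
[ 0.61181856 -0.43557269  0.        ] [ 0.59864871 -0.42367578  0.139     ]
roll/row 0.077
[0.3, 0.8, 0.04]
[0.29, 0.8, 0.04]
[0.29, 0.8, 0.04]
[0.29, 0.8, 0.05]
[0.29, 0.8, 0.05]
[0.29, 0.8, 0.05]
```

View pics/side1.png

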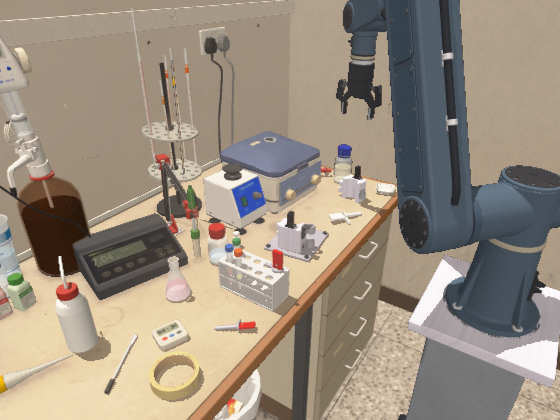

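Request:
send_rows([
  {"linear":[0.3,0.8,0.04],"roll":0.1},
  {"linear":[0.3,0.8,0.04],"roll":0.1},
  {"linear":[0.3,0.8,0.05],"roll":0.1},
  {"linear":[0.3,0.8,0.05],"roll":0.1},
  {"linear":[0.3,0.8,0.05],"roll":0.06},
], claw=45)

```text
t: 3.15
tcp_pos: [0.511, -0.3364, 0.179]
tool_rot: [0.455, -0.541, 0.542, -0.455]
force: [-0.2, 0.2, 0.2]
finger_gap: 0.526
```

Run:
```python
from h import *
s,im,T=snapw('w2'); print(s['t'],s['tcp_pos'],yaw_of(s))
cv2.imwrite('pics/w2b.png',cv2.resize(im,(800,600),interpolation=cv2.INTER_CUBIC))
print(togo([.5129,-.3412,.091]))
```

```text
3.15 [ 0.51100864 -0.33637386  0.17901473] -9.929781148589695
[0.144 2.823 0.15 ]
```

View pics/w2b.png

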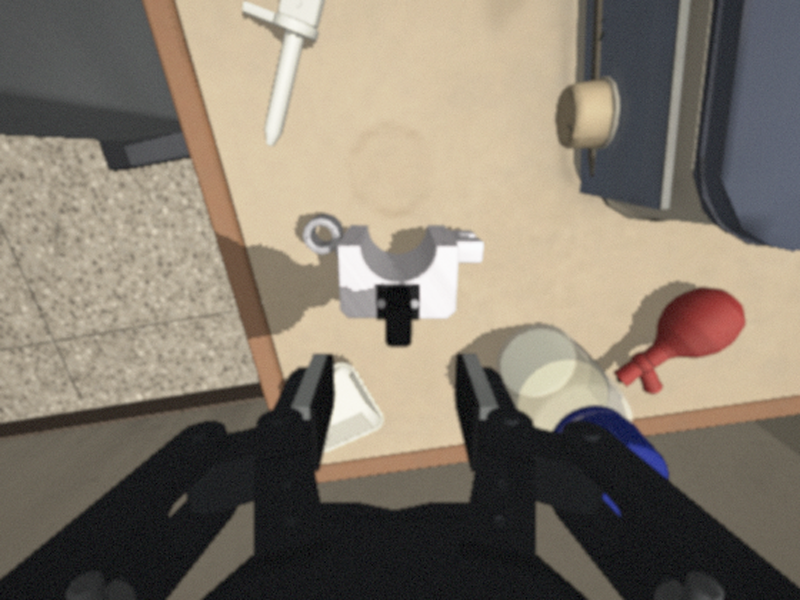

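Request:
send_rows([
  {"linear":[0.05,0.75,0.05],"roll":-0.04},
  {"linear":[0.05,0.75,0.05],"roll":0},
  {"linear":[0.04,0.7,0.05],"roll":0},
  {"linear":[0,0.62,0],"roll":0},
  {"linear":[0,0,0],"roll":0},
])

```text
t: 3.82
tcp_pos: [0.5141, -0.3401, 0.0936]
tool_rot: [-0.456, 0.542, -0.539, 0.456]
force: [0.3, -0.3, 0.1]
finger_gap: 0.524
```

Request:
send_rows([
  {"linear":[0,0,0],"roll":0},
  {"linear":[0,0,0],"roll":0},
  {"linear":[0,0,0],"roll":0},
  {"linear":[0,0,0],"roll":0},
  {"linear":[0,0,0],"roll":0},
], claw=0, force=70)

```text
t: 4.45
tcp_pos: [0.515, -0.3412, 0.0954]
tool_rot: [0.456, -0.54, 0.541, -0.456]
force: [-1.1, 0.1, 3.6]
finger_gap: 0.149
```

Run:
```python
from h import *
s,im,T=snapw('w3'); print(s['t'],s['tcp_pos'],yaw_of(s),s['force'],s['finger_gap'])
cv2.imwrite('pics/w3b.png',cv2.resize(im,(800,600),interpolation=cv2.INTER_CUBIC))
```

```text
4.45 [ 0.51502241 -0.34123103  0.09535477] -9.719140988281435 [-1.10648354  0.14981643  3.6349732 ] 0.1492946574661097
```

View pics/w3b.png

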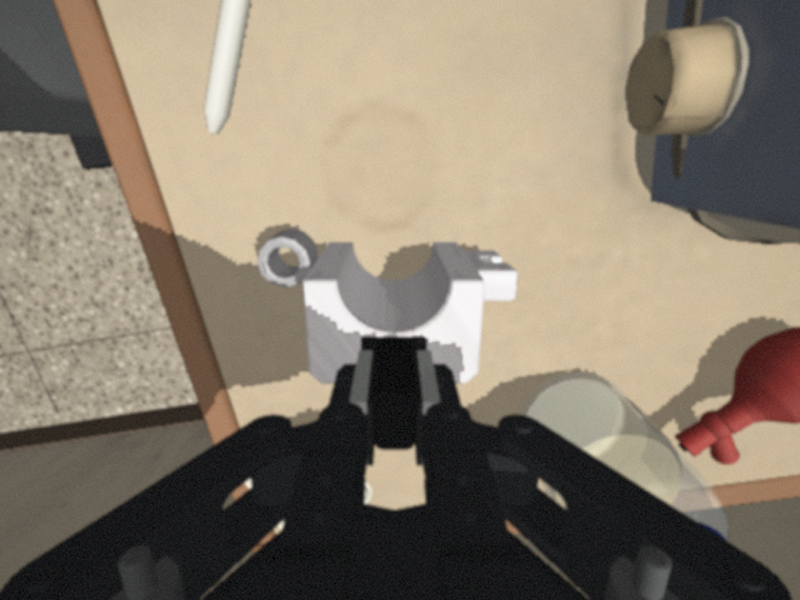

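Run:
```python
from h import *
T=np.load('pics/w1.npy')
for z in (0,.05,.1): print(ray('wrist',(371,160),z,T),ray('wrist',(360,137),z,T))
plan([.541,-.061,.235],7.5,10,pos=[.515,-.341,.155])
```

```text
[ 0.65172476 -0.30133838  0.        ] [ 0.63670765 -0.26604569  0.        ]
[ 0.63669745 -0.29101287  0.05      ] [ 0.62340992 -0.25978498  0.05      ]
[ 0.62167014 -0.28068735  0.1       ] [ 0.61011219 -0.25352426  0.1       ]
roll/row -0.287
[-0.93, -0.27, -0.07]
[-0.94, -0.27, -0.04]
[-0.94, -0.27, -0.02]
[-0.94, -0.27, 0.01]
[-0.94, -0.27, 0.04]
[-0.93, -0.27, 0.07]
[-0.93, -0.27, 0.1]
[-0.93, -0.27, 0.12]
[-0.92, -0.27, 0.15]
[-0.92, -0.27, 0.18]
```

Request:
send_rows([
  {"linear":[0,-0.2,0],"roll":0},
  {"linear":[0,-0.4,0],"roll":0},
  {"linear":[0,-0.5,0],"roll":0},
  {"linear":[0,-0.5,0],"roll":0},
  {"linear":[0,-0.5,0],"roll":0},
])

```text
t: 5.12
tcp_pos: [0.515, -0.3411, 0.1591]
tool_rot: [0.456, -0.54, 0.541, -0.456]
force: [0.2, -0.5, -3.5]
finger_gap: 0.151
```

Request:
send_rows([
  {"linear":[-0.5,-0.27,-0.04],"roll":-0.15},
  {"linear":[-0.9,-0.27,-0.06],"roll":-0.28},
  {"linear":[-0.94,-0.27,-0.03],"roll":-0.28},
  {"linear":[-0.94,-0.27,0],"roll":-0.28},
  {"linear":[-0.94,-0.27,0.03],"roll":-0.28},
])

```text
t: 5.75
tcp_pos: [0.5259, -0.2113, 0.1983]
tool_rot: [-0.492, 0.509, -0.507, 0.492]
force: [0.5, 0.5, -3.8]
finger_gap: 0.155
```

Request:
send_rows([
  {"linear":[-0.93,-0.27,0.06],"roll":-0.29},
  {"linear":[-0.93,-0.27,0.1],"roll":-0.29},
  {"linear":[-0.93,-0.27,0.12],"roll":-0.29},
  {"linear":[-0.93,-0.27,0.14],"roll":-0.29},
  {"linear":[-0.93,-0.27,0.16],"roll":-0.29},
])

```text
t: 6.38
tcp_pos: [0.5392, -0.0716, 0.2387]
tool_rot: [0.529, -0.47, 0.469, -0.529]
force: [0.4, 0.5, -2.5]
finger_gap: 0.151
```

Request:
send_rows([
  {"linear":[-0.4,0,0.07],"roll":-0.14},
  {"linear":[0,0,0],"roll":0},
  {"linear":[0,0,0],"roll":0},
  {"linear":[0,0,0],"roll":0},
  {"linear":[0,0,0],"roll":0},
])

```text
t: 7.0
tcp_pos: [0.5413, -0.0635, 0.2385]
tool_rot: [0.531, -0.467, 0.467, -0.531]
force: [0.0, 0.4, -3.6]
finger_gap: 0.151
```

Run:
```python
from h import *
s,im,T=snapw('w4'); print(s['t'],s['tcp_pos'],yaw_of(s),s['force'],s['finger_gap'])
cv2.imwrite('pics/w4b.png',cv2.resize(im,(800,600),interpolation=cv2.INTER_CUBIC))
```

```text
7.0 [ 0.54130089 -0.06346904  0.23847381] 7.369416672749452 [ 0.03814337  0.35695802 -3.62419634] 0.15115384556955969
```

View pics/w4b.png

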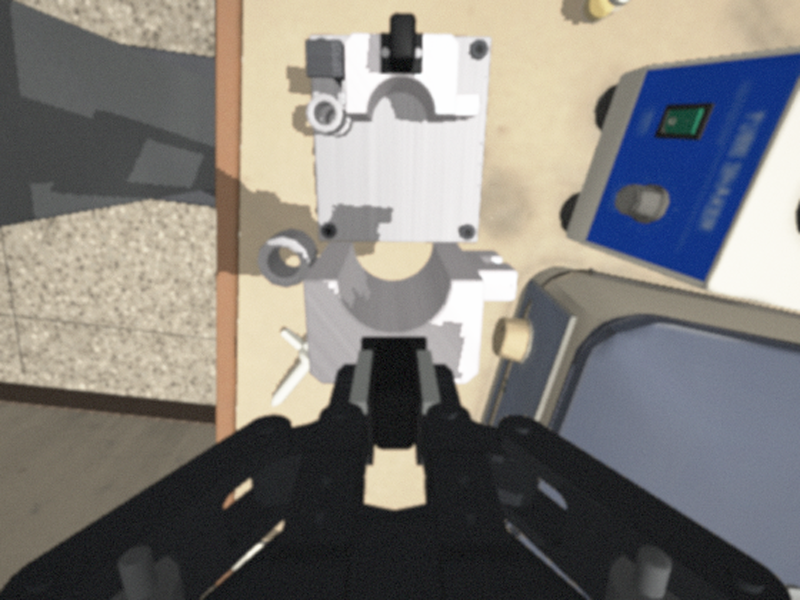

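Excellent: both the mould (upper knuckle at ~(326,113), hook (325,58)) and the held half are in view. Enlarging both for a fit.

Run:
```python
import cv2
im=cv2.imread('pics/w4.png')
cv2.imwrite('pics/w4m.png',cv2.resize(im[5:85,205:350],None,fx=5.5,fy=5.5,interpolation=cv2.INTER_CUBIC))
cv2.imwrite('pics/w4p.png',cv2.resize(im[85:175,205:350],None,fx=5.5,fy=5.5,interpolation=cv2.INTER_CUBIC))
cv2.imwrite('pics/w4h.png',cv2.resize(im[160:275,170:370],None,fx=4,fy=4,interpolation=cv2.INTER_CUBIC))
```

```text
(no output)
```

View pics/w4m.png

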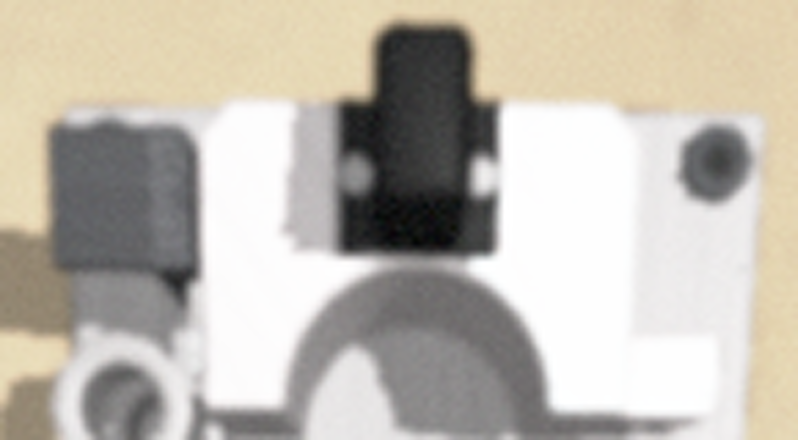

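View pics/w4p.png

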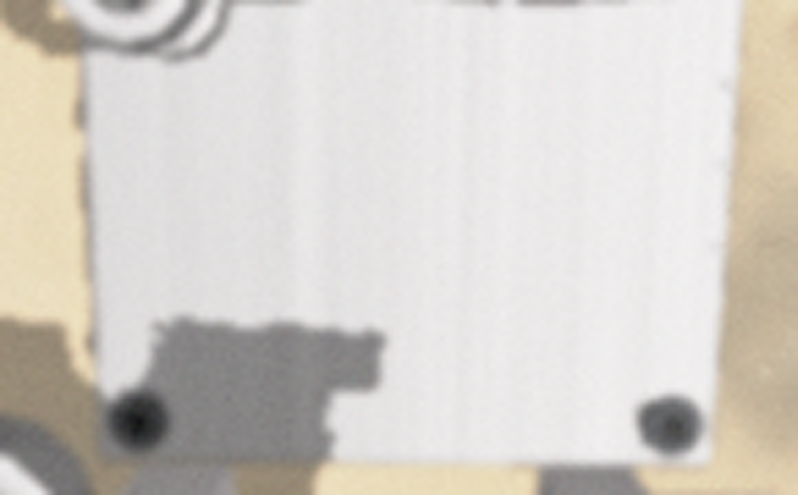

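View pics/w4h.png

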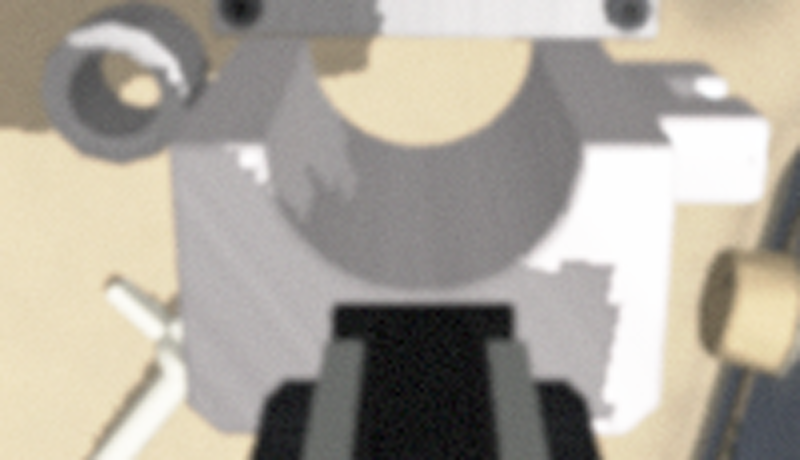

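```bash
cat > fitm.py <<'E'
from h import *
T=np.load('pics/w4.npy'); k=5.5
m=lambda u,v:(205-.5+.5/k+u/k,5-.5+.5/k+v/k); p=lambda u,v:(205-.5+.5/k+u/k,85-.5+.5/k+v/k)
h=lambda u,v:(170-.5+.5/4+u/4,160-.5+.5/4+v/4)
L=[((-35,0,83),m(206,408)),((35,0,83),m(632,412)),((-49,0,81),m(123,405)),((-7,44.5,126),m(378,26)),((7,44.5,126),m(470,26)),
 ((-57,39,93.5),m(50,125)),((-57,19,93.5),m(57,270)),((-70,-98,8),p(100,460)),((70,-98,8),p(712,460)),((70,62,8),m(763,115))]
if __name__=='__main__':
    x,y,a,r=fit([('wrist',T,L)],[.53,.04,.13]); print(x,y,a); print(r)
    Lh=[((-35,0,75),h(172,143)),((35,0,75),h(665,143)),((-49,0,47),h(128,83)),((-35,-40,75),h(187,385)),((35,-40,75),h(662,385))]
    for z0 in (.13,.135,.14,.145,.15):
        x,y,a,r=fit([('wrist',T,Lh)],[.53,-.04,.13],z0=z0); print(z0,x,y,a,abs(r).sum())
    print(r)
E
python3 fitm.py
```

```text
0.5321892138289127 0.037950458523952214 6.733359065836438
[[ 0.   0.5]
 [-0.4  0.7]
 [ 0.   1. ]
 [-0.5 -1.5]
 [ 2.1 -1.3]
 [-0.5 -0.1]
 [-0.5  0.1]
 [-0.3  0.8]
 [ 0.3  2.1]
 [ 1.7 -0.4]]
0.13 0.5360804705434851 -0.03547313248906457 7.076670647465152 17.300000000000004
0.135 0.5365895045869131 -0.03331668728599446 6.956251615382989 11.7
0.14 0.5369567247793676 -0.0313898354358854 7.088355384039375 14.600000000000001
0.145 0.5375936363371507 -0.03024465649874211 6.6008390111534165 23.400000000000002
0.15 0.5384109827606284 -0.028789467508508432 6.688146508484907 36.199999999999996
[[-0.7 -2.1]
 [10.6 -0.5]
 [-3.2 -0.1]
 [-0.6  5.9]
 [ 5.2  7.3]]
```

```bash
cat >> h.py <<'E'
MX,MY,MA=.5322,.0380,7.0
def m2w(x,y,z,a=None):
    a=np.radians(MA if a is None else a); return np.array([MX+(x*np.cos(a)-y*np.sin(a))/1000,MY+(x*np.sin(a)+y*np.cos(a))/1000,z/1000])
E
python3 - <<'E'
from h import *
t=m2w(.6,-70,235); print(t); plan(t,7,2); t=m2w(.6,-70,115);print(togo(t))
E
```

```text
[ 0.54132638 -0.03140511  0.235     ]
roll/row 0.031
[-0.53, 0.06, 0.07]
[-0.53, 0.06, 0.07]
[-1.057  4.117  0.138]
```

Request:
send_rows([
  {"linear":[-0.5,0,0.07],"roll":0.06},
  {"linear":[-0.5,0.2,0.07],"roll":0},
  {"linear":[-0.06,0.7,0],"roll":0},
  {"linear":[0,0.8,0],"roll":0},
  {"linear":[0,0.8,0],"roll":0},
])

```text
t: 7.68
tcp_pos: [0.5414, -0.0291, 0.1628]
tool_rot: [-0.53, 0.468, -0.468, 0.53]
force: [0.1, 0.5, -3.3]
finger_gap: 0.151
```

Request:
send_rows([
  {"linear":[0,0.7,0],"roll":0},
  {"linear":[0,0.5,0],"roll":0},
  {"linear":[0,0.3,0],"roll":0},
  {"linear":[0,0.1,0],"roll":0},
  {"linear":[0,0,0],"roll":0},
])

```text
t: 8.3
tcp_pos: [0.5418, -0.0307, 0.116]
tool_rot: [-0.53, 0.468, -0.468, 0.53]
force: [-0.8, -0.9, -3.8]
finger_gap: 0.153
```

Run:
```python
from h import *
s,im,T=snapw('w5'); print(s['t'],s['tcp_pos'],yaw_of(s),s['force'],s['finger_gap'])
cv2.imwrite('pics/w5b.png',cv2.resize(im[:300],(800,429),interpolation=cv2.INTER_CUBIC))
```

```text
8.3 [ 0.54183987 -0.0306511   0.11598833] 7.077184914206921 [-0.81866043 -0.85181043 -3.79219431] 0.1532806584710596
```

View pics/w5b.png

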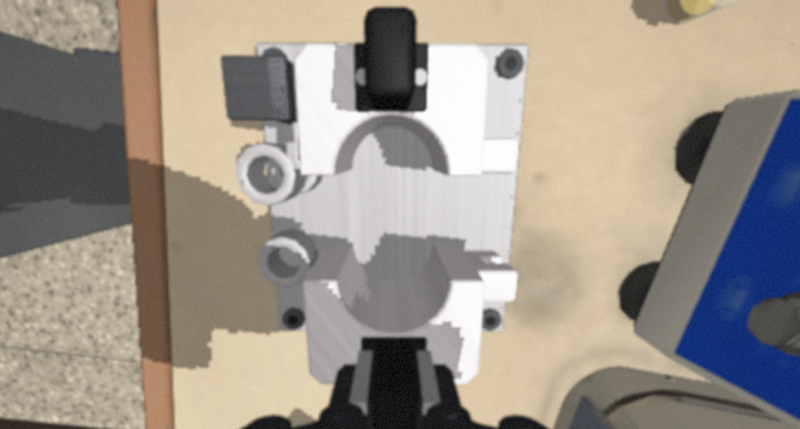

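Run:
```python
import cv2
im=cv2.imread('pics/w5.png')
cv2.imwrite('pics/w5m.png',cv2.resize(im[0:135,145:375],None,fx=3.4,fy=3.4*1.3,interpolation=cv2.INTER_CUBIC)) if 0 else None
cv2.imwrite('pics/w5m.png',cv2.resize(im[0:130,150:370],None,fx=3.6,fy=3.6,interpolation=cv2.INTER_CUBIC))
cv2.imwrite('pics/w5h.png',cv2.resize(im[140:275,150:370],None,fx=3.6,fy=3.6,interpolation=cv2.INTER_CUBIC))
```

```text
(no output)
```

View pics/w5m.png

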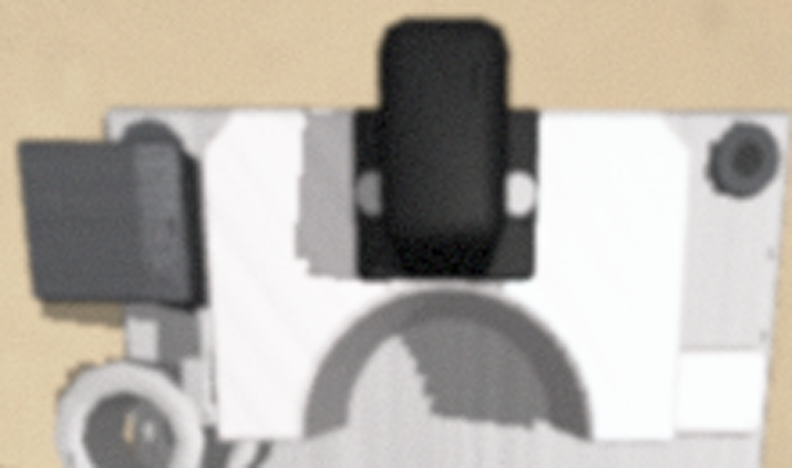

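View pics/w5h.png

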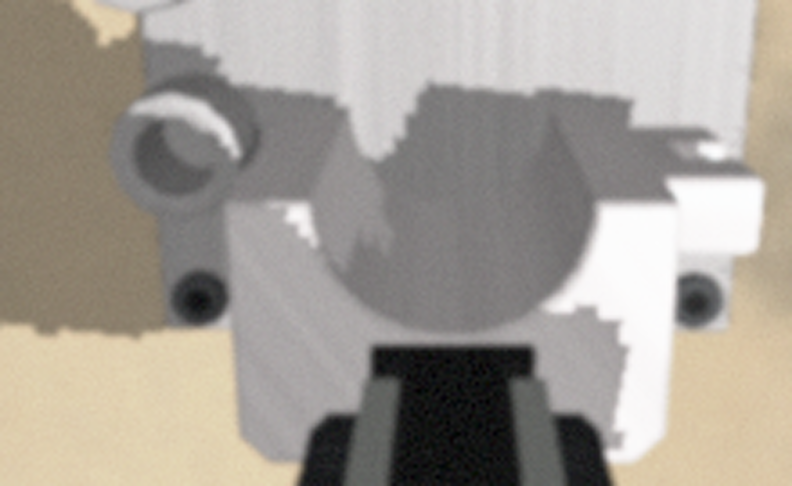

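```bash
cat > fit5.py <<'E'
from h import *
T=np.load('pics/w5.npy'); k=3.6
m=lambda u,v:(150-.5+.5/k+u/k,-.5+.5/k+v/k); h=lambda u,v:(150-.5+.5/k+u/k,140-.5+.5/k+v/k)
L=[((-35,0,83),m(218,439)),((35,0,83),m(675,440)),((-49,0,81),m(130,438)),((-57,39,93.5),m(20,143)),((-57,19,93.5),m(36,298)),((-35,38,83),m(206,160)),((35,38,83),m(687,160)),((-70,-98,8),h(165,328)),((70,-98,8),h(728,328))]
x,y,a,r=fit([('wrist',T,L)],[.53,.04,.13]); print(x,y,a); print(r.tolist())
Lh=[((-35,0,75),h(228,203)),((35,0,75),h(675,205)),((-49,0,47),h(180,150)),((-35,-38,75),h(240,430)),((35,-38,75),h(667,430))]
for z0 in (.015,.018,.02):
    xh,yh,ah,r=fit([('wrist',T,Lh)],[.53,-.04,.13],z0=z0); print(z0,xh,yh,ah,r.tolist())
    d=np.array([xh-x,yh-y]); A=np.radians(a); print('half in mould mm',(np.array([[np.cos(A),np.sin(A)],[-np.sin(A),np.cos(A)]])@d*1000).round(2), ah-a)
E
python3 fit5.py
```

```text
0.5322577848907646 0.03881009694703877 6.867831612063185
[[0.1, 0.0], [1.3, 0.3], [-0.0, 0.1], [-1.5, -2.6], [-1.0, -0.0], [-1.3, -0.2], [3.2, 0.5], [0.3, 1.1], [1.3, 1.7]]
0.015 0.5376207781368864 -0.001351457143302505 6.567512515402046 [[0.2, 0.1], [-0.2, 0.6], [0.8, 2.4], [0.4, -2.7], [-2.6, -1.8]]
half in mould mm [  0.52 -40.51] -0.30031909666113865
0.018 0.5378409395367384 -0.00037812314905575646 6.683773602603316 [[-0.4, 0.1], [1.6, 0.5], [0.1, 2.3], [0.0, -1.6], [-0.8, -0.9]]
half in mould mm [  0.86 -39.57] -0.18405800945986872
0.02 0.5380244794348449 0.0003504698222465454 6.600871267975833 [[-0.7, -0.1], [2.9, 0.4], [-0.3, 1.9], [-0.3, -1.1], [0.2, -0.2]]
half in mould mm [  1.13 -38.87] -0.2669603440873516
```

Request:
send_rows([
  {"linear":[0,0.15,-0.02],"roll":-0.03},
  {"linear":[0,0.15,0],"roll":0},
  {"linear":[0,0.06,0],"roll":0},
  {"linear":[0,0,0],"roll":0},
  {"linear":[0,0,0],"roll":0},
])

```text
t: 8.98
tcp_pos: [0.541, -0.0307, 0.1049]
tool_rot: [-0.531, 0.467, -0.467, 0.531]
force: [-0.0, -0.3, -3.8]
finger_gap: 0.15
```

Run:
```python
from h import *
s=manip.sense(); print(s['t'],s['tcp_pos'],yaw_of(s),s['force'],s['ft_torque'])
```

```text
8.975 [ 0.54102732 -0.03072598  0.1049424 ] 7.258010061193362 [-3.00113645e-03 -2.95997950e-01 -3.82301688e+00] [-0.09089602 -0.03696311 -0.00899318]
```

Request:
send_rows([
  {"linear":[0,0.03,0],"roll":0},
  {"linear":[0,0.02,0],"roll":0},
  {"linear":[0,0,0],"roll":0},
  {"linear":[0,0,0],"roll":0},
  {"linear":[0,0,0],"roll":0},
])

```text
t: 9.6
tcp_pos: [0.541, -0.0307, 0.1034]
tool_rot: [-0.531, 0.467, -0.467, 0.531]
force: [0.2, -0.4, -3.9]
finger_gap: 0.151
```

Request:
send_rows([
  {"linear":[0,0.02,0],"roll":0},
  {"linear":[0,0,0],"roll":0},
  {"linear":[0,0.02,0],"roll":0},
  {"linear":[0,0,0],"roll":0},
  {"linear":[0,0,0],"roll":0},
])

```text
t: 10.22
tcp_pos: [0.5409, -0.0308, 0.1033]
tool_rot: [-0.531, 0.467, -0.467, 0.531]
force: [-3.4, -0.2, 7.0]
finger_gap: 0.147
```

Request:
send_rows([
  {"linear":[0,-0.03,0],"roll":0},
  {"linear":[0,0,0],"roll":0},
  {"linear":[-0.1,0,0],"roll":0},
  {"linear":[-0.2,0,0],"roll":0},
  {"linear":[0,0,0],"roll":0},
])

```text
t: 10.85
tcp_pos: [0.5403, -0.0214, 0.1033]
tool_rot: [-0.53, 0.467, -0.468, 0.531]
force: [-1.3, -0.8, 2.7]
finger_gap: 0.152
```

Run:
```python
from h import *
s,im,T=snapw('w6'); print(s['t'],s['tcp_pos'],yaw_of(s),s['force'],s['finger_gap'])
im=cv2.imread('pics/w6.png')
cv2.imwrite('pics/w6m.png',cv2.resize(im[45:205,150:370],None,fx=3.6,fy=3.6,interpolation=cv2.INTER_CUBIC))
```

```text
10.85 [ 0.54026235 -0.02140535  0.10327832] 7.264803546612246 [-1.271371   -0.77184099  2.70595698] 0.1524124094285458
```

View pics/w6m.png

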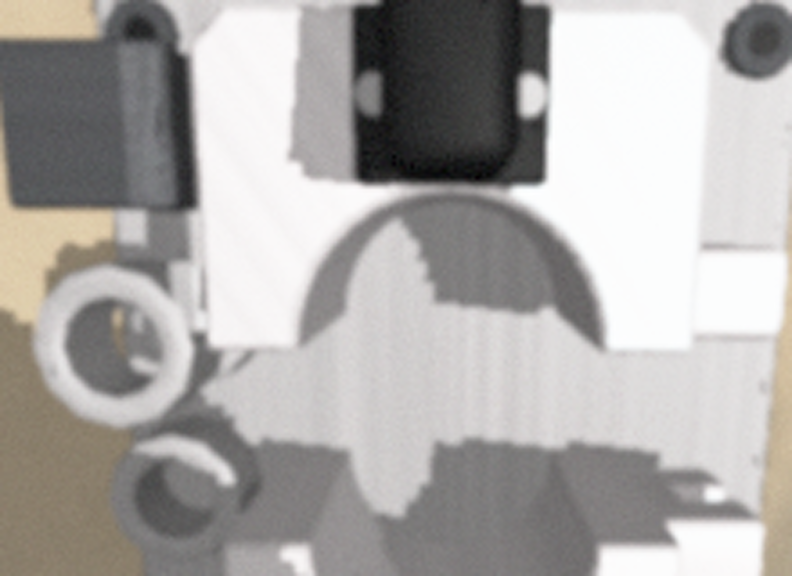

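Request:
send_rows([
  {"linear":[-0.2,0,0],"roll":0},
  {"linear":[-0.2,0,0],"roll":0},
  {"linear":[-0.2,0,0],"roll":0},
  {"linear":[-0.15,0,0],"roll":0},
  {"linear":[0,0,0],"roll":0},
])

```text
t: 11.52
tcp_pos: [0.537, 0.0009, 0.1033]
tool_rot: [-0.531, 0.467, -0.467, 0.531]
force: [-1.5, -2.6, 6.0]
finger_gap: 0.151
```

Run:
```python
from h import *
s,im,T=snapw('w7'); print(s['t'],s['tcp_pos'],yaw_of(s),s['force'],s['finger_gap'])
im=cv2.imread('pics/w7.png')
cv2.imwrite('pics/w7m.png',cv2.resize(im[45:205,150:370],None,fx=3.6,fy=3.6,interpolation=cv2.INTER_CUBIC))
```

```text
11.525 [0.53703794 0.00088496 0.10329313] 7.275264872604127 [-1.5093157  -2.63598286  6.03394379] 0.15127228507421203
```

View pics/w7m.png

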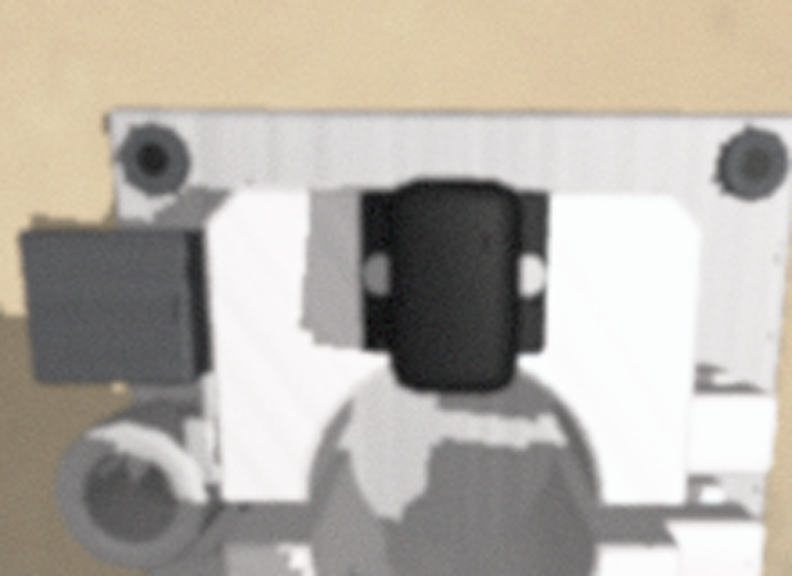

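Request:
send_rows([
  {"linear":[-0.1,-0.01,0.02],"roll":0},
  {"linear":[-0.1,0,0],"roll":0},
  {"linear":[-0.05,0,0],"roll":0},
  {"linear":[-0.02,0,0],"roll":0},
  {"linear":[0,0,0],"roll":0},
])

```text
t: 12.2
tcp_pos: [0.5366, 0.0074, 0.1034]
tool_rot: [0.531, -0.467, 0.468, -0.53]
force: [-2.7, -8.8, 3.4]
finger_gap: 0.15
```

Run:
```python
from h import *
s,im,T=snapw('w8'); print(s['t'],s['tcp_pos'],yaw_of(s),s['force'],s['finger_gap'])
im=cv2.imread('pics/w8.png')
cv2.imwrite('pics/w8m.png',cv2.resize(im[55:215,150:370],None,fx=3.6,fy=3.6,interpolation=cv2.INTER_CUBIC))
```

```text
12.2 [0.53656864 0.0074308  0.10337489] 7.27938144387259 [-2.7100529  -8.78453563  3.3956756 ] 0.150439109205677
```

View pics/w8m.png

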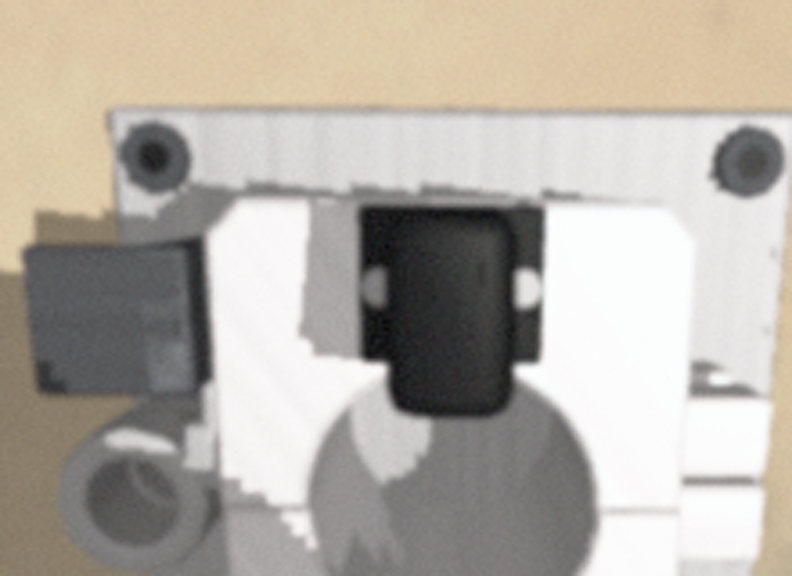

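Request:
send_rows([
  {"linear":[0,0,0],"roll":0},
  {"linear":[0,0,0],"roll":0},
  {"linear":[0,0,0],"roll":0},
  {"linear":[0.03,-0.3,0],"roll":0},
  {"linear":[0,-0.7,0],"roll":0},
], claw=50)

```text
t: 12.88
tcp_pos: [0.536, 0.008, 0.1333]
tool_rot: [0.531, -0.468, 0.467, -0.53]
force: [0.6, 1.0, -0.1]
finger_gap: 0.586
```

Request:
send_rows([
  {"linear":[0,-0.8,0],"roll":0},
  {"linear":[0,-0.8,0],"roll":0},
  {"linear":[0,-0.8,0],"roll":0},
  {"linear":[0,-0.5,0],"roll":0},
  {"linear":[0,0,0],"roll":0},
])

```text
t: 13.5
tcp_pos: [0.5373, 0.0077, 0.2217]
tool_rot: [-0.53, 0.466, -0.468, 0.531]
force: [-0.3, -0.1, -0.0]
finger_gap: 0.586
```

Run:
```python
from h import *
s,im,T=snapw('w9'); print(s['t'],s['tcp_pos'],yaw_of(s),s['force'],s['finger_gap'])
cv2.imwrite('pics/w9b.png',cv2.resize(im,(800,600),interpolation=cv2.INTER_CUBIC))
im=manip.snapshot('side'); cv2.imwrite('pics/side9.png',cv2.resize(im[150:350,180:420],None,fx=3.3,fy=3.3,interpolation=cv2.INTER_CUBIC)[:600])
```

```text
13.5 [0.53733334 0.00771907 0.2216974 ] 7.263058529828232 [-0.27950881 -0.08705153 -0.023948  ] 0.585821224900639
```

View pics/w9b.png

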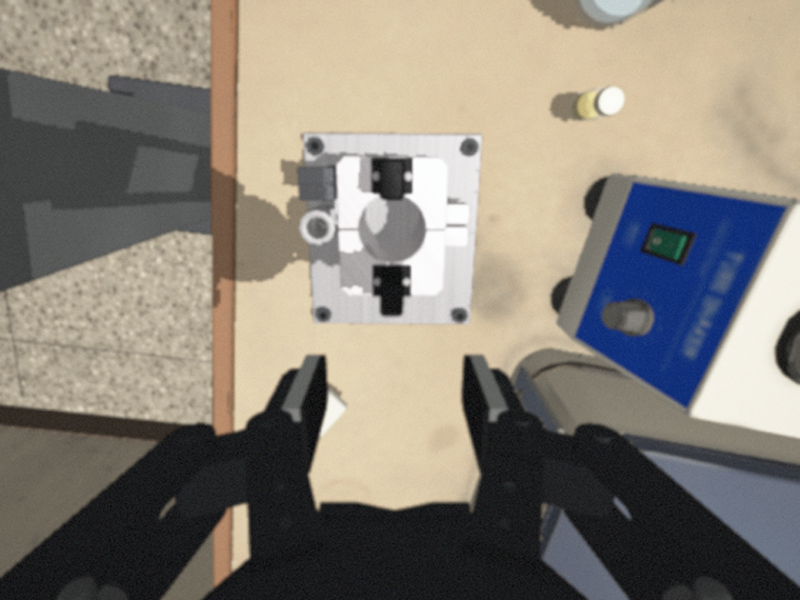

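View pics/side9.png

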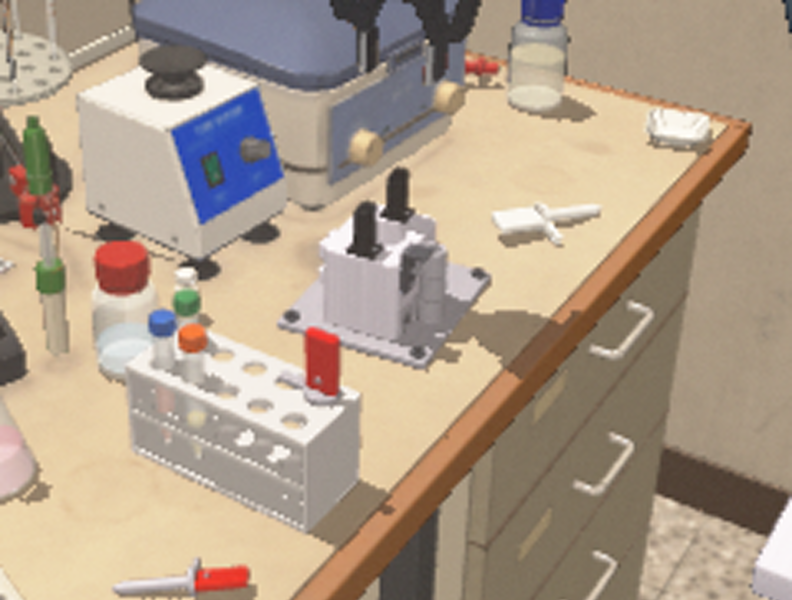

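Run:
```python
import cv2
im=cv2.imread('pics/w9.png')
cv2.imwrite('pics/w9m.png',cv2.resize(im[88:232,205:345],None,fx=4.1,fy=4.1,interpolation=cv2.INTER_CUBIC))
```

```text
(no output)
```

View pics/w9m.png

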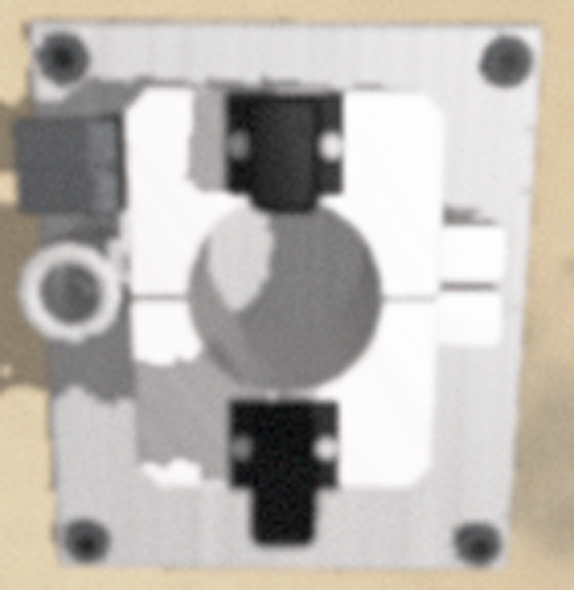

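Run:
```python
from h import *
T=np.load('pics/w9.npy'); k=4.1
m=lambda u,v:(205-.5+.5/k+u/k,88-.5+.5/k+v/k)
L=[((-35,0,83),m(132,298)),((35,0,83),m(438,298)),((-49,0,81),m(71,292)),((-70,62,8),m(30,22)),((70,62,8),m(541,25)),((-70,-98,8),m(58,567)),((70,-98,8),m(508,570)),((-57,39,93.5),m(15,118)),((-57,19,93.5),m(22,210))]
x,y,a,r=fit([('wrist',T,L)],[.53,.04,.13]); print(x,y,a); print(r.tolist())
A=np.radians(a); print('hinge',x-.049*np.cos(A),y-.049*np.sin(A), ray('wrist',m(71,292),.081,T))
# pin rough
print(yaw_of(manip.sense()))
```

```text
0.5322396024936195 0.038488499974931104 6.6936631492027185
[[-0.2, -0.6], [0.7, 0.2], [-0.1, 0.4], [-0.3, -1.0], [1.8, -0.3], [-0.1, 0.6], [0.4, 0.8], [-0.4, -0.5], [-0.7, 1.0]]
hinge 0.4835736086847104 0.032777016228020546 [0.48359686 0.03315308 0.081     ]
7.257080777587008
```

Run:
```python
from h import *
plan([.485,.265,.26],-70,15)
```

```text
roll/row 0.858
[-0.58, -0.09, -0.04]
[-0.58, -0.09, -0.09]
[-0.56, -0.09, -0.14]
[-0.55, -0.09, -0.19]
[-0.53, -0.09, -0.24]
[-0.51, -0.09, -0.29]
[-0.48, -0.09, -0.33]
[-0.45, -0.09, -0.37]
[-0.41, -0.09, -0.41]
[-0.37, -0.09, -0.45]
[-0.33, -0.09, -0.48]
[-0.29, -0.09, -0.51]
[-0.24, -0.09, -0.53]
[-0.19, -0.09, -0.55]
[-0.14, -0.09, -0.57]
```

Request:
send_rows([
  {"linear":[-0.58,-0.2,-0.04],"roll":0.86},
  {"linear":[-0.58,-0.2,-0.09],"roll":0.86},
  {"linear":[-0.56,-0.2,-0.14],"roll":0.86},
  {"linear":[-0.55,-0.2,-0.19],"roll":0.86},
  {"linear":[-0.53,-0.2,-0.24],"roll":0.86},
])

```text
t: 14.22
tcp_pos: [0.5191, 0.094, 0.2492]
tool_rot: [-0.413, 0.575, -0.574, 0.411]
force: [1.1, -1.1, 0.3]
finger_gap: 0.587
```

Request:
send_rows([
  {"linear":[-0.51,-0.2,-0.29],"roll":0.86},
  {"linear":[-0.48,0,-0.33],"roll":0.86},
  {"linear":[-0.45,0,-0.37],"roll":0.86},
  {"linear":[-0.41,0,-0.41],"roll":0.86},
  {"linear":[-0.37,0,-0.45],"roll":0.86},
])

```text
t: 14.85
tcp_pos: [0.5025, 0.1797, 0.255]
tool_rot: [-0.274, 0.652, -0.652, 0.272]
force: [0.2, 0.5, 0.1]
finger_gap: 0.587
```

Request:
send_rows([
  {"linear":[-0.33,0,-0.48],"roll":0.86},
  {"linear":[-0.29,0,-0.51],"roll":0.86},
  {"linear":[-0.24,0,-0.53],"roll":0.86},
  {"linear":[-0.19,0,-0.55],"roll":0.86},
  {"linear":[-0.14,0,-0.57],"roll":0.82},
])

```text
t: 15.48
tcp_pos: [0.4857, 0.2655, 0.2549]
tool_rot: [0.123, -0.696, 0.697, -0.121]
force: [0.0, -0.2, -0.2]
finger_gap: 0.584
```

Run:
```python
from h import *
s,im,T=snapw('w10'); print(s['t'],s['tcp_pos'],yaw_of(s),s['force'],s['finger_gap'],s['q'])
cv2.imwrite('pics/w10b.png',cv2.resize(im,(800,600),interpolation=cv2.INTER_CUBIC))
print(proj('wrist',np.array([[.45,.255,.136]]),T))
```

```text
15.475 [0.48572391 0.26552081 0.25488893] -70.07195109472535 [ 0.01419246 -0.20693068 -0.17244922] 0.5844699439527985 [2.98349840e-01 4.13836924e-01 1.59337947e+00 5.93039336e-05
 1.13746600e+00 1.52131080e+00]
[[272.33725034 236.89196589]]
```

View pics/w10b.png

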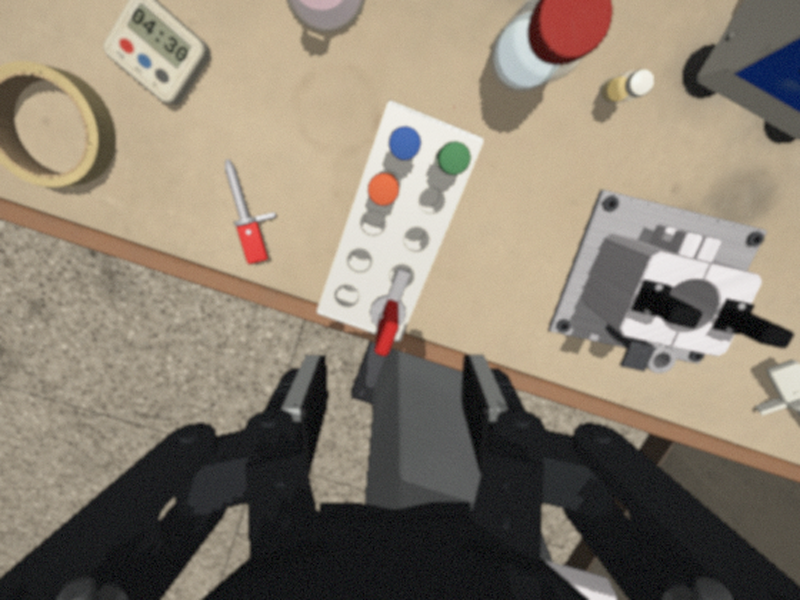

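Run:
```python
import cv2
im=cv2.imread('pics/w10.png')
cv2.imwrite('pics/w10m.png',cv2.resize(im[175:257,220:320],None,fx=7,fy=7,interpolation=cv2.INTER_CUBIC))
```

```text
(no output)
```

View pics/w10m.png

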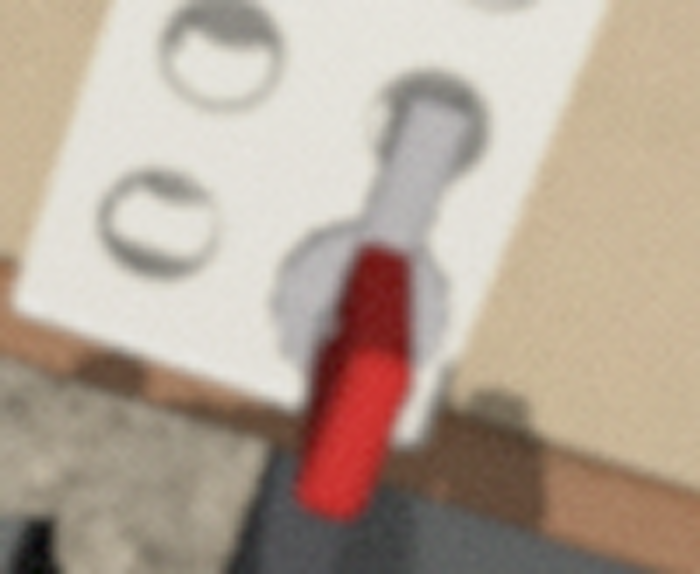

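Run:
```python
from h import *
T=np.load('pics/w10.npy'); k=7
m=lambda u,v:(220-.5+.5/k+u/k,175-.5+.5/k+v/k)
L=[((0,14,6),m(272,290)),((0,-14,6),m(449,312)),((13,5,54),m(352,347)),((13,-5,54),m(411,368)),((-13,5,54),m(297,496)),((-13,-5,54),m(360,520)),((36,5,6),m(412,92)),((36,-5,6),m(470,110))]
x,y,a,r=fit([('wrist',T,L)],[.45,.255,.3],z0=.082); print(x,y,a); print(r.tolist())
plan([x,y,.18],a-90,5)
```

```text
0.44911421991275685 0.2565153117051688 1.0179239341926085
[[0.6, -1.2], [-0.3, 3.4], [-0.0, -0.8], [1.8, -0.5], [-0.9, 2.1], [0.1, 1.7], [-0.7, -0.7], [-0.0, -0.3]]
roll/row 0.629
[0.25, 0.5, -0.01]
[0.25, 0.5, 0.0]
[0.25, 0.5, 0.02]
[0.25, 0.5, 0.04]
[0.25, 0.5, 0.05]
```

Request:
send_rows([
  {"linear":[0.25,0.5,0],"roll":0.63},
  {"linear":[0.25,0.5,0],"roll":0.63},
  {"linear":[0.25,0.5,0.02],"roll":0.63},
  {"linear":[0.25,0.5,0.04],"roll":0.63},
  {"linear":[0.25,0.5,0.05],"roll":0.63},
])

```text
t: 16.15
tcp_pos: [0.4498, 0.2532, 0.18]
tool_rot: [0.008, -0.707, 0.707, -0.006]
force: [-0.8, 0.9, -0.5]
finger_gap: 0.585
```

Run:
```python
from h import *
s,im,T=snapw('w11'); print(s['t'],s['tcp_pos'],yaw_of(s),s['force'],s['finger_gap'],s['q'][5])
cv2.imwrite('pics/w11b.png',cv2.resize(im,(800,600),interpolation=cv2.INTER_CUBIC))
```

```text
16.15 [0.44978223 0.25322865 0.17997125] -88.8583346254701 [-0.76538035  0.87834501 -0.51749646] 0.58486382145045 1.8470993395144726
```

View pics/w11b.png

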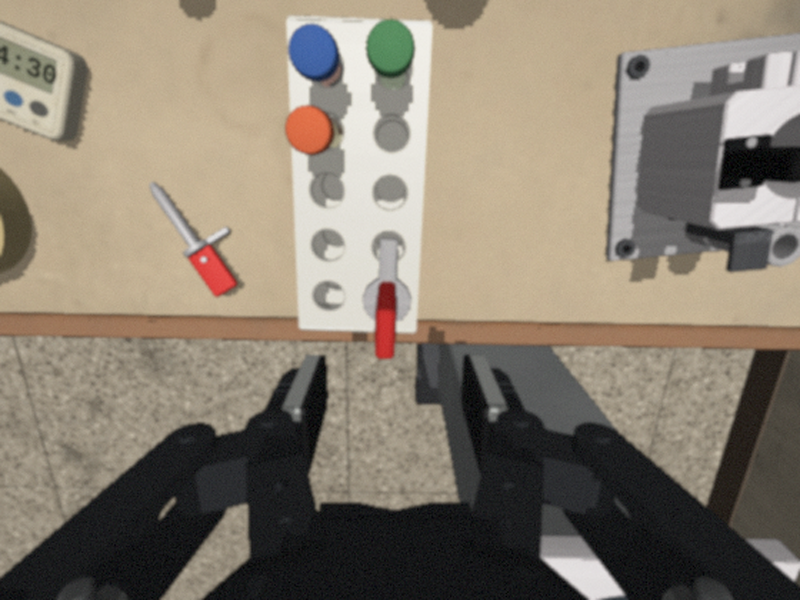

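Run:
```python
import cv2
im=cv2.imread('pics/w11.png')
cv2.imwrite('pics/w11m.png',cv2.resize(im[155:257,220:320],None,fx=5.8,fy=5.8,interpolation=cv2.INTER_CUBIC))
```

```text
(no output)
```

View pics/w11m.png

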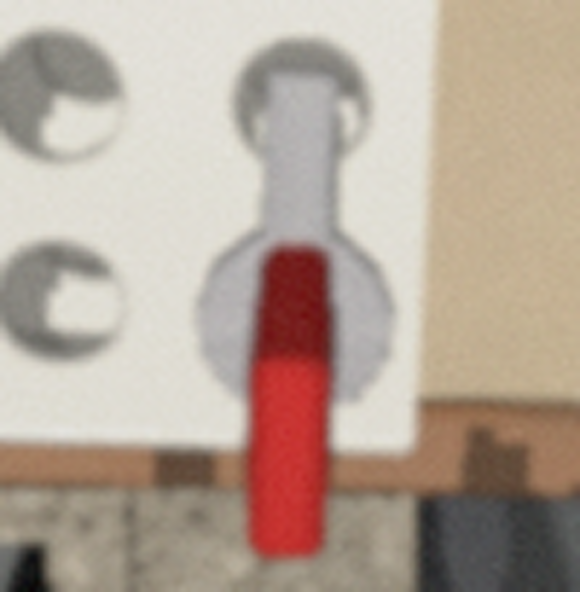

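Run:
```python
from h import *
T=np.load('pics/w11.npy'); k=5.8
m=lambda u,v:(220-.5+.5/k+u/k,155-.5+.5/k+v/k)
L=[((0,14,6),m(198,318)),((0,-14,6),m(393,318)),((13,5,54),m(255,358)),((13,-5,54),m(332,360)),((-13,5,54),m(248,556)),((-13,-5,54),m(324,556)),((36,5,6),m(264,72)),((36,-5,6),m(335,74))]
x,y,a,r=fit([('wrist',T,L)],[.45,.255,0],z0=.082); print(x,y,a); print(r.tolist())
print(togo([x,y,.113]))
```

```text
0.4490819179261339 0.25631236540394864 -0.031340342845212844
[[-0.4, 0.3], [0.5, 1.0], [-1.7, -0.7], [0.6, -0.7], [-0.7, 1.6], [1.1, 1.9], [-0.3, -1.0], [0.4, -1.1]]
[-0.082  2.17  -0.132]
```

Run:
```python
from h import *
s=manip.sense(); print(s['tcp_pos'],R.from_quat(s['tool_rot']).as_matrix().round(4), yaw_of(s)); print(togo([.4491,.2563,.113]))
```

```text
[0.44718324 0.25245944 0.17812329] [[-0.9998 -0.0077  0.0185]
 [-0.0185 -0.0025 -0.9998]
 [ 0.0077 -1.      0.0024]] -88.93809895019604
[-0.083  2.17  -0.132]
```

Request:
send_rows([
  {"linear":[-0.06,0.2,-0.13],"roll":0.18},
  {"linear":[0,0.6,0],"roll":0},
  {"linear":[0,0.7,0],"roll":0},
  {"linear":[0,0.5,0],"roll":0},
  {"linear":[0,0.17,0],"roll":0},
])

```text
t: 16.82
tcp_pos: [0.4523, 0.2578, 0.1155]
tool_rot: [0.001, -0.707, 0.707, -0.001]
force: [-0.5, -0.2, 0.1]
finger_gap: 0.585
```

Run:
```python
from h import *
s,im,T=snapw('w12'); print(s['t'],s['tcp_pos'],yaw_of(s),s['force'],s['finger_gap'],togo([.4491,.2563,.113]))
cv2.imwrite('pics/w12b.png',cv2.resize(im,(800,600),interpolation=cv2.INTER_CUBIC))
```

```text
16.825 [0.45232444 0.25781968 0.11547919] -89.85970958354122 [-0.48056719 -0.16023822  0.10092059] 0.5845981597212112 [0.104 0.079 0.049]
```

View pics/w12b.png

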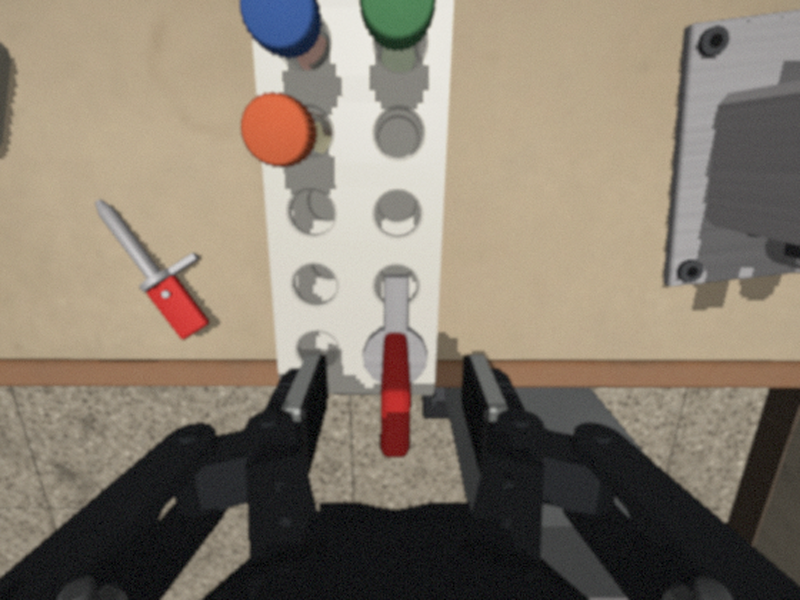

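Request:
send_rows([
  {"linear":[0.08,0.06,0.03],"roll":0},
  {"linear":[0,0,0],"roll":0},
  {"linear":[0,0,0],"roll":0},
  {"linear":[0,0,0],"roll":0},
  {"linear":[0,0,0],"roll":0},
], claw=0, force=80)

```text
t: 17.5
tcp_pos: [0.45, 0.257, 0.1151]
tool_rot: [-0.001, 0.707, -0.707, 0.001]
force: [-1.3, -0.5, 6.5]
finger_gap: 0.103
```

Request:
send_rows([
  {"linear":[0,0,0],"roll":0},
  {"linear":[0,-0.1,0],"roll":0},
  {"linear":[0,-0.3,0],"roll":0},
  {"linear":[0,-0.6,0],"roll":0},
  {"linear":[0,-0.9,0],"roll":0},
])

```text
t: 18.12
tcp_pos: [0.4492, 0.2566, 0.1716]
tool_rot: [0.001, -0.707, 0.707, 0.0]
force: [-0.1, 0.6, -1.4]
finger_gap: 0.102
```

Request:
send_rows([
  {"linear":[0,-1,0],"roll":0},
  {"linear":[0,-0.9,0],"roll":0},
  {"linear":[0,-0.3,0],"roll":0},
  {"linear":[0,0,0],"roll":0},
  {"linear":[0,0,0],"roll":0},
])

```text
t: 18.75
tcp_pos: [0.449, 0.2566, 0.2364]
tool_rot: [0.002, -0.707, 0.707, 0.0]
force: [-0.1, -0.1, -1.1]
finger_gap: 0.102
```

Run:
```python
from h import *
s,im,T=snapw('w13'); print(s['t'],s['tcp_pos'],yaw_of(s),s['force'],s['finger_gap'])
cv2.imwrite('pics/w13b.png',cv2.resize(im,(800,600),interpolation=cv2.INTER_CUBIC))
```

```text
18.75 [0.4490442  0.25658125 0.23637555] -89.88219905030381 [-0.10244025 -0.06713248 -1.05123049] 0.1019813607084589
```

View pics/w13b.png

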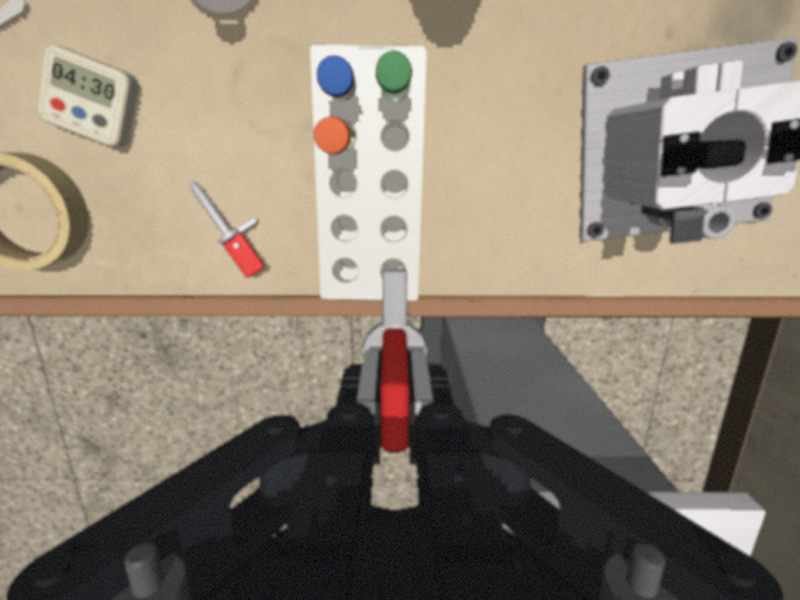

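Run:
```python
from h import *
plan([.475,.13,.28],2,15)
print()
plan([.487,.003,.275],92,15,pos=[.475,.13,.28],yaw0=2)
```

```text
roll/row -1.021
[-0.06, -0.1, 0.28]
[-0.03, -0.1, 0.29]
[0.0, -0.1, 0.29]
[0.03, -0.1, 0.29]
[0.06, -0.1, 0.28]
[0.09, -0.1, 0.27]
[0.12, -0.1, 0.26]
[0.15, -0.1, 0.25]
[0.18, -0.1, 0.23]
[0.2, -0.1, 0.21]
[0.22, -0.1, 0.19]
[0.24, -0.1, 0.16]
[0.25, -0.1, 0.13]
[0.27, -0.1, 0.11]
[0.28, -0.1, 0.08]

roll/row -1.0
[0.28, 0.01, 0.02]
[0.28, 0.01, -0.01]
[0.28, 0.01, -0.04]
[0.27, 0.01, -0.07]
[0.27, 0.01, -0.1]
[0.25, 0.01, -0.13]
[0.24, 0.01, -0.15]
[0.22, 0.01, -0.18]
[0.2, 0.01, -0.2]
[0.18, 0.01, -0.22]
[0.16, 0.01, -0.24]
[0.13, 0.01, -0.25]
[0.1, 0.01, -0.26]
[0.08, 0.01, -0.27]
[0.05, 0.01, -0.28]
```

Request:
send_rows([
  {"linear":[-0.06,-0.3,0.28],"roll":-1},
  {"linear":[-0.03,-0.3,0.29],"roll":-1},
  {"linear":[0,-0.3,0.29],"roll":-1},
  {"linear":[0.03,-0.3,0.29],"roll":-1},
  {"linear":[0.06,-0.25,0.28],"roll":-1},
])

```text
t: 19.42
tcp_pos: [0.4586, 0.2141, 0.2802]
tool_rot: [-0.186, 0.683, -0.682, 0.184]
force: [-0.0, 0.5, -1.4]
finger_gap: 0.1
```

Request:
send_rows([
  {"linear":[0.09,0,0.27],"roll":-1},
  {"linear":[0.12,0,0.26],"roll":-1},
  {"linear":[0.15,0,0.25],"roll":-1},
  {"linear":[0.18,0,0.23],"roll":-1},
  {"linear":[0.2,0,0.21],"roll":-1},
])

```text
t: 20.05
tcp_pos: [0.4667, 0.1716, 0.2798]
tool_rot: [-0.356, 0.612, -0.611, 0.354]
force: [-0.3, 0.3, -1.7]
finger_gap: 0.103
```

Request:
send_rows([
  {"linear":[0.22,0,0.19],"roll":-1},
  {"linear":[0.24,0,0.16],"roll":-1},
  {"linear":[0.25,0,0.13],"roll":-1},
  {"linear":[0.27,0,0.11],"roll":-1},
  {"linear":[0.28,0,0.08],"roll":-1},
])

```text
t: 20.68
tcp_pos: [0.4743, 0.129, 0.2799]
tool_rot: [0.502, -0.499, 0.498, -0.501]
force: [0.6, -0.1, -1.7]
finger_gap: 0.099
```

Request:
send_rows([
  {"linear":[0.28,0,0.02],"roll":-1},
  {"linear":[0.28,0,-0.01],"roll":-1},
  {"linear":[0.28,0,-0.04],"roll":-1},
  {"linear":[0.27,0,-0.07],"roll":-1},
  {"linear":[0.27,0,-0.1],"roll":-1},
])

```text
t: 21.3
tcp_pos: [0.4772, 0.0868, 0.2799]
tool_rot: [0.614, -0.353, 0.351, -0.613]
force: [0.7, -0.0, -1.9]
finger_gap: 0.098
```

Request:
send_rows([
  {"linear":[0.25,0,-0.13],"roll":-1},
  {"linear":[0.24,0,-0.15],"roll":-1},
  {"linear":[0.22,0,-0.18],"roll":-1},
  {"linear":[0.2,0,-0.2],"roll":-1},
  {"linear":[0.18,0,-0.22],"roll":-1},
])

```text
t: 21.92
tcp_pos: [0.4796, 0.0445, 0.2799]
tool_rot: [0.684, -0.182, 0.18, -0.683]
force: [-0.1, 0.4, -2.0]
finger_gap: 0.099
```

Request:
send_rows([
  {"linear":[0.16,0,-0.24],"roll":-1},
  {"linear":[0.13,0,-0.25],"roll":-1},
  {"linear":[0.1,0,-0.26],"roll":-1},
  {"linear":[0.08,0,-0.27],"roll":-1},
  {"linear":[0.05,0,-0.28],"roll":-1},
])

```text
t: 22.55
tcp_pos: [0.4825, 0.0021, 0.2799]
tool_rot: [-0.707, -0.001, 0.003, 0.707]
force: [-0.7, 0.1, -2.2]
finger_gap: 0.106
```

Run:
```python
from h import *
s,im,T=snapw('w14'); print(s['t'],s['tcp_pos'],yaw_of(s),s['force'],s['finger_gap'],s['q'])
cv2.imwrite('pics/w14b.png',cv2.resize(im,(800,600),interpolation=cv2.INTER_CUBIC))
print(R.from_quat(s['tool_rot']).as_matrix().round(3))
```

```text
22.55 [0.48247426 0.00214866 0.27989068] 90.31112003959278 [-0.73895204  0.11371492 -2.18547049] 0.10553315311079471 [-2.27682372e-01  2.83573575e-01  1.72739891e+00 -9.75037616e-06
  1.13312042e+00 -1.80390532e+00]
[[ 1.    -0.002 -0.005]
 [ 0.005  0.001  1.   ]
 [-0.002 -1.     0.001]]
```

View pics/w14b.png

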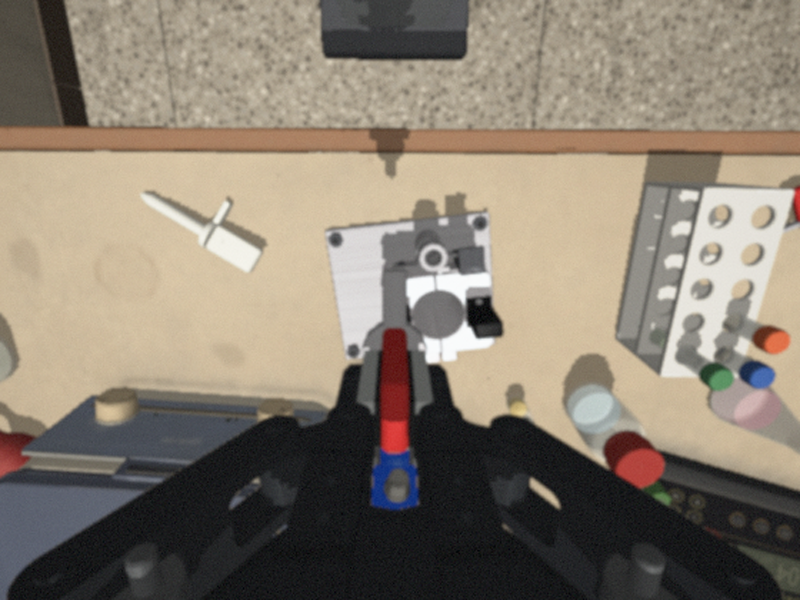

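Run:
```python
import cv2
im=cv2.imread('pics/w14.png')
cv2.imwrite('pics/w14m.png',cv2.resize(im[140:260,220:360],None,fx=5,fy=5,interpolation=cv2.INTER_CUBIC))
```

```text
(no output)
```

View pics/w14m.png

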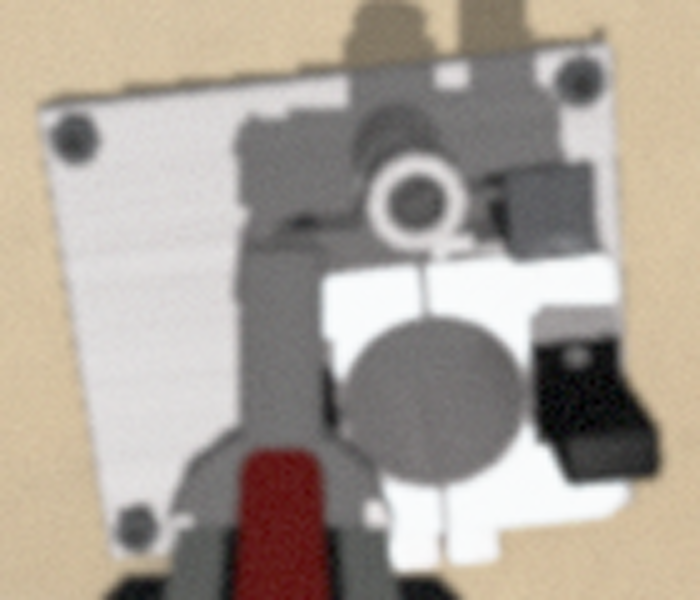

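Run:
```python
from h import *
T=np.load('pics/w14.npy'); k=5
m=lambda u,v:(220-.5+.5/k+u/k,140-.5+.5/k+v/k)
H=ray('wrist',m(418,203),.081,T); print('hinge',H)
L=[((36,-5,6),m(325,247)),((36,5,6),m(241,247)),((18,-5,6),m(322,380)),((18,5,6),m(240,380)),((0,-14,6),m(388,520)),((0,14,6),m(170,520))]
for z0 in (.244,.2475,.251):
    x,y,a,r=fit([('wrist',T,L)],[.482,.002,3.14],z0=z0); print(z0,x,y,a,r.tolist())
s=manip.sense(); print(s['tcp_pos'],yaw_of(s))
Lm=[((-70,-98,8),m(42,103)),((-70,62,8),m(605,38)),((70,-98,8),m(110,556)),((-35,0,83),m(424,268))]
x,y,a,r=fit([('wrist',T,Lm)],[.53,.04,.13]); print(x,y,a,r.tolist())
```

```text
hinge [0.48284247 0.03276171 0.081     ]
0.244 0.48302953266872584 0.0008643731288252426 179.77397961813637 [[0.2, -2.0], [-0.4, -2.2], [0.3, 0.9], [-0.2, 0.7], [1.2, 0.6], [-1.0, 0.2]]
0.2475 0.48158164934675596 0.0008576969905318699 179.77657480879554 [[0.5, -2.9], [-0.6, -3.1], [0.5, 0.6], [-0.4, 0.5], [1.7, 1.0], [-1.5, 0.6]]
0.251 0.48019003906505403 0.00083518992021993 179.74753164363474 [[0.7, -3.8], [-0.8, -4.0], [0.6, 0.5], [-0.6, 0.3], [2.2, 1.5], [-2.0, 1.0]]
[0.4827509  0.00119966 0.27992025] 90.40806991267789
0.530919330270278 0.038616877869475326 6.666641463744033 [[-1.4, 0.3], [2.1, 0.4], [-0.2, 0.7], [0.1, -1.4]]
```

Run:
```python
from h import *
print(togo([.4836,.0335,.1885]))
```

```text
[0.042 3.047 1.078]
```

Request:
send_rows([
  {"linear":[0.02,0.2,0.4],"roll":0},
  {"linear":[0.02,0.5,0.45],"roll":0},
  {"linear":[0,0.8,0.23],"roll":0},
  {"linear":[0,0.8,0],"roll":0},
  {"linear":[0,0.7,0],"roll":0},
])

```text
t: 23.22
tcp_pos: [0.4834, 0.0362, 0.1895]
tool_rot: [-0.707, 0.0, 0.001, 0.707]
force: [-0.6, -0.6, -2.0]
finger_gap: 0.104
```

Request:
send_rows([
  {"linear":[0,0,0],"roll":0},
  {"linear":[0,0,0],"roll":0},
  {"linear":[0,0,0],"roll":0},
  {"linear":[0,0,0],"roll":0},
  {"linear":[0,0,0],"roll":0},
])

```text
t: 23.85
tcp_pos: [0.4843, 0.0346, 0.1915]
tool_rot: [0.707, 0.001, -0.0, -0.707]
force: [0.1, 0.7, -1.9]
finger_gap: 0.099
```

Run:
```python
from h import *
s,im,T=snapw('w15'); print(s['t'],s['tcp_pos'],yaw_of(s),s['force'],s['finger_gap'])
cv2.imwrite('pics/w15b.png',cv2.resize(im,(800,600),interpolation=cv2.INTER_CUBIC))
P=np.array([[.4836,.0335,s['tcp_pos'][2]-.0325-.071],[.4836,.0335,.081]])
for n in ('side','scene'):
    im=manip.snapshot(n); p=proj(n,P); print(n,p.round(1)); c=p[1].astype(int)
    cv2.imwrite(f'pics/{n}15.png',cv2.resize(im[c[1]-50:c[1]+40,c[0]-60:c[0]+60],None,fx=6,fy=6,interpolation=cv2.INTER_CUBIC))
```

```text
23.85 [0.48434374 0.03464558 0.1914544 ] 90.10173963300838 [ 0.14052919  0.65417813 -1.87691417] 0.09948774159912939
side [[310.8 222.8]
 [310.7 224.9]]
scene [[292.3 236.4]
 [292.2 238.4]]
```

View pics/w15b.png

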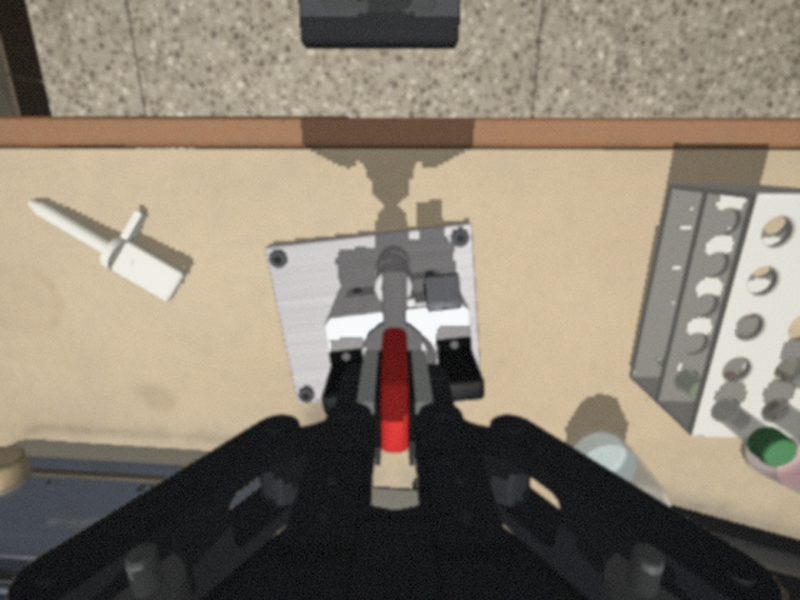

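View pics/side15.png

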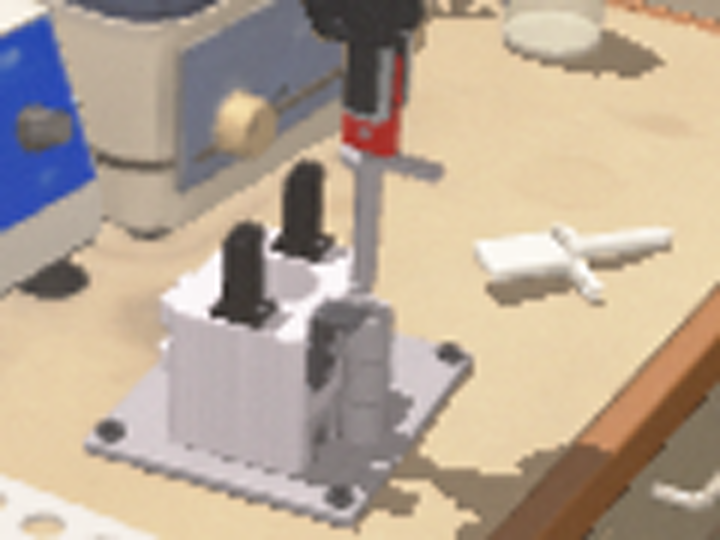

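View pics/scene15.png

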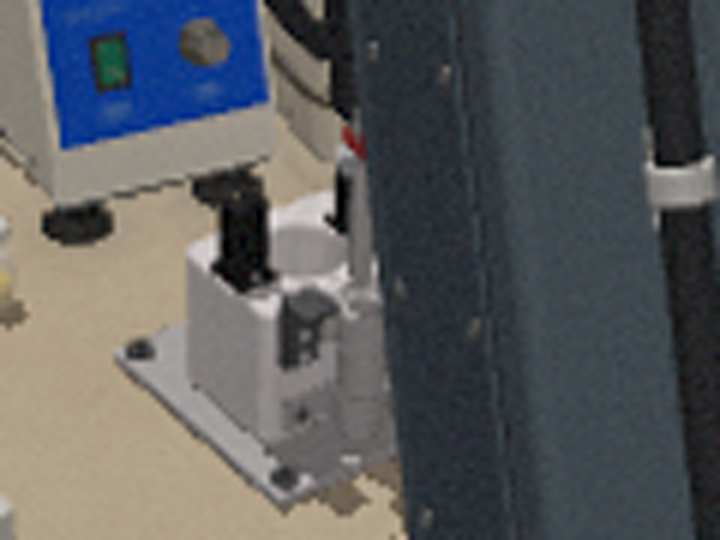

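Request:
send_rows([
  {"linear":[-0.02,0.15,-0.04],"roll":0},
  {"linear":[0,0.15,0],"roll":0},
  {"linear":[0,0.15,0],"roll":0},
  {"linear":[0,0.1,0],"roll":0},
  {"linear":[0,0,0],"roll":0},
])

```text
t: 24.62
tcp_pos: [0.4829, 0.0337, 0.174]
tool_rot: [-0.707, -0.0, 0.001, 0.707]
force: [-0.4, 0.9, -1.2]
finger_gap: 0.099
```

Run:
```python
from h import *
s=manip.sense(); print(s['t'],s['tcp_pos'],yaw_of(s),s['force'],s['ft_torque'])
```

```text
24.625 [0.48287778 0.03367669 0.17400944] 90.12063465417137 [-0.41816822  0.90945719 -1.18579028] [ 0.07902589  0.27145101 -0.01117261]
```

Request:
send_rows([
  {"linear":[0,0.15,0],"roll":0},
  {"linear":[0,0.15,0],"roll":0},
  {"linear":[0,0.15,0],"roll":0},
  {"linear":[0,0.15,0],"roll":0},
  {"linear":[0,0,0],"roll":0},
])

```text
t: 25.25
tcp_pos: [0.4829, 0.0337, 0.1558]
tool_rot: [-0.707, -0.0, 0.001, 0.707]
force: [-2.8, 1.7, -3.9]
finger_gap: 0.102
```

Run:
```python
from h import *
s=manip.sense(); print(s['t'],s['tcp_pos'],yaw_of(s),s['force'],s['ft_torque'])
```

```text
25.25 [0.48291493 0.03366203 0.15580995] 90.11746656270482 [-2.82997464  1.73291644 -3.88645708] [ 0.15090789  0.62758092 -0.00218031]
```

Request:
send_rows([
  {"linear":[-0.02,0.1,0.01],"roll":0},
  {"linear":[0,0.15,0],"roll":0},
  {"linear":[0,0.15,0],"roll":0},
  {"linear":[0,0.1,0],"roll":0},
  {"linear":[0,0,0],"roll":0},
])

```text
t: 25.88
tcp_pos: [0.4828, 0.0337, 0.141]
tool_rot: [0.707, 0.001, -0.001, -0.707]
force: [-3.0, -0.1, -3.6]
finger_gap: 0.105
```

Run:
```python
from h import *
s=manip.sense(); print(s['t'],s['tcp_pos'],yaw_of(s),s['force'],s['ft_torque'])
```

```text
25.875 [0.48281144 0.03373113 0.14103846] 90.11702342888907 [-3.02991436 -0.0693479  -3.57893999] [-0.20214602  0.56455448  0.00313754]
```

Free so far (tip ~38 mm above the bench, through the loose knuckle's upper end). Continuing with a touch more −x.

Request:
send_rows([
  {"linear":[-0.02,0.12,0],"roll":0},
  {"linear":[0,0.12,0],"roll":0},
  {"linear":[0,0.12,0],"roll":0},
  {"linear":[0,0.1,0],"roll":0},
  {"linear":[0,0,0],"roll":0},
])

```text
t: 26.5
tcp_pos: [0.4826, 0.0338, 0.1273]
tool_rot: [0.707, 0.001, -0.001, -0.707]
force: [-1.0, -0.9, -2.4]
finger_gap: 0.103
```

Run:
```python
from h import *
s=manip.sense(); print(s['t'],s['tcp_pos'],yaw_of(s),s['force'],s['ft_torque'])
```

```text
26.5 [0.48258229 0.0337581  0.12730847] 90.11327248461006 [-1.03508661 -0.86750002 -2.42432522] [-0.18962291  0.34883835 -0.07069805]
```

Request:
send_rows([
  {"linear":[-0.01,0.12,0],"roll":0},
  {"linear":[0,0.12,0],"roll":0},
  {"linear":[0,0.1,0],"roll":0},
  {"linear":[0,0.05,0],"roll":0},
  {"linear":[0,0,0],"roll":0},
])

```text
t: 27.12
tcp_pos: [0.4824, 0.0338, 0.1159]
tool_rot: [0.707, 0.001, -0.0, -0.707]
force: [-0.8, -1.2, -2.6]
finger_gap: 0.102
```

Request:
send_rows([
  {"linear":[0,0.04,0],"roll":0},
  {"linear":[0,0.03,0],"roll":0},
  {"linear":[0,0.03,0],"roll":0},
  {"linear":[0,0,0],"roll":0},
  {"linear":[0,0,0],"roll":0},
])

```text
t: 27.75
tcp_pos: [0.4821, 0.0339, 0.114]
tool_rot: [0.707, 0.001, -0.0, -0.707]
force: [-2.9, -1.0, 8.4]
finger_gap: 0.106
```

Run:
```python
from h import *
s,im,T=snapw('w16'); print(s['t'],s['tcp_pos'],yaw_of(s),s['force'],s['ft_torque'])
cv2.imwrite('pics/w16b.png',cv2.resize(im,(800,600),interpolation=cv2.INTER_CUBIC))
im=manip.snapshot('side');cv2.imwrite('pics/side16.png',cv2.resize(im[175:265,250:370],None,fx=6,fy=6,interpolation=cv2.INTER_CUBIC))
```

```text
27.75 [0.48214499 0.03389993 0.11404261] 90.12027325179791 [-2.89562147 -0.96653764  8.35794957] [0.00923079 0.46719793 0.02003694]
```

View pics/side16.png

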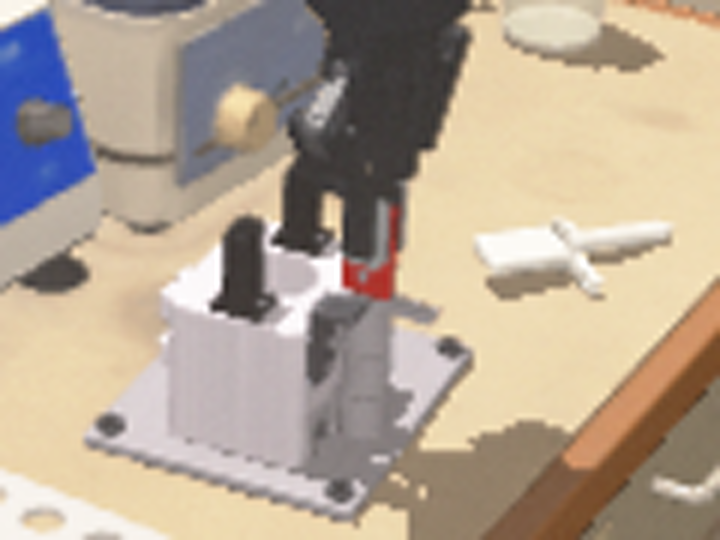

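View pics/w16b.png

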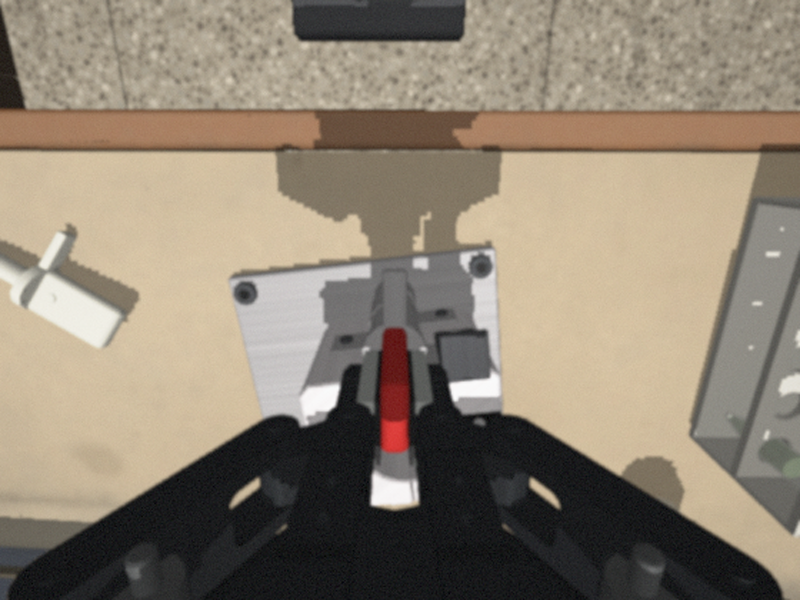

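Request:
send_rows([
  {"linear":[-0.02,0.03,0],"roll":0},
  {"linear":[0,0,0],"roll":0.5},
  {"linear":[0,0,0],"roll":0.7},
  {"linear":[0,0,0],"roll":0.7},
  {"linear":[0,0,0],"roll":0},
])

```text
t: 28.48
tcp_pos: [0.4823, 0.034, 0.114]
tool_rot: [-0.704, 0.069, -0.071, 0.704]
force: [-2.7, 0.6, 13.6]
finger_gap: 0.101
```

Run:
```python
from h import *
s=manip.sense(); print(s['t'],s['tcp_pos'],yaw_of(s),s['force'],s['ft_torque'])
```

```text
28.475 [0.48228792 0.03397758 0.11400497] 78.68807912345731 [-2.73104434  0.56387212 13.63013888] [0.1681219  0.63400313 0.00366518]
```

Request:
send_rows([
  {"linear":[0,-0.02,0],"roll":0.9},
  {"linear":[0,0,0],"roll":0.9},
  {"linear":[0,0,0],"roll":0.9},
  {"linear":[0,0,0],"roll":0.9},
  {"linear":[0,0,0],"roll":0.9},
])

```text
t: 29.1
tcp_pos: [0.4825, 0.034, 0.114]
tool_rot: [-0.667, 0.232, -0.234, 0.668]
force: [-1.3, 1.4, 9.0]
finger_gap: 0.106
```

Run:
```python
from h import *
s,im,T=snapw('w17'); print(s['t'],s['tcp_pos'],yaw_of(s),s['force'],s['ft_torque'])
cv2.imwrite('pics/w17b.png',cv2.resize(im,(800,600),interpolation=cv2.INTER_CUBIC))
```

```text
29.1 [0.48251557 0.03404987 0.11401118] 51.53551518980613 [-1.34929434  1.39854561  9.01597883] [0.3453694  0.31428192 0.10587908]
```

View pics/w17b.png

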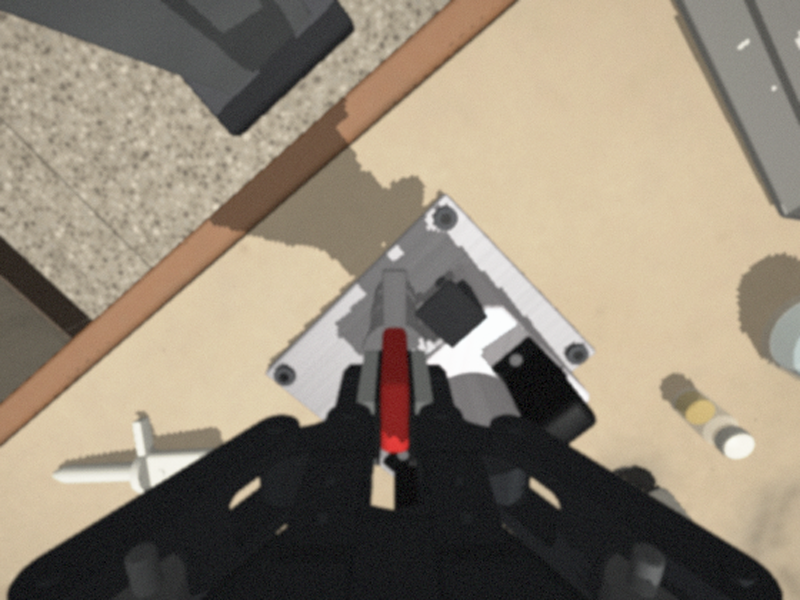

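Request:
send_rows([
  {"linear":[0,0,0],"roll":0.9},
  {"linear":[0,0,0],"roll":0.9},
  {"linear":[0,0,0],"roll":0.9},
  {"linear":[0,0,0],"roll":0.8},
  {"linear":[0,0,0],"roll":0.6},
])

```text
t: 29.78
tcp_pos: [0.4829, 0.0342, 0.114]
tool_rot: [-0.602, 0.369, -0.371, 0.604]
force: [0.1, 2.6, 8.7]
finger_gap: 0.101
```

Run:
```python
from h import *
s,im,T=snapw('w18'); print(s['t'],s['tcp_pos'],yaw_of(s),s['force'],s['ft_torque'])
cv2.imwrite('pics/w18b.png',cv2.resize(im,(800,600),interpolation=cv2.INTER_CUBIC))
```

```text
29.775 [0.48287678 0.03422161 0.114027  ] 26.971976163228344 [0.08921281 2.58504725 8.73995607] [0.45913726 0.17089839 0.07575786]
```

View pics/w18b.png

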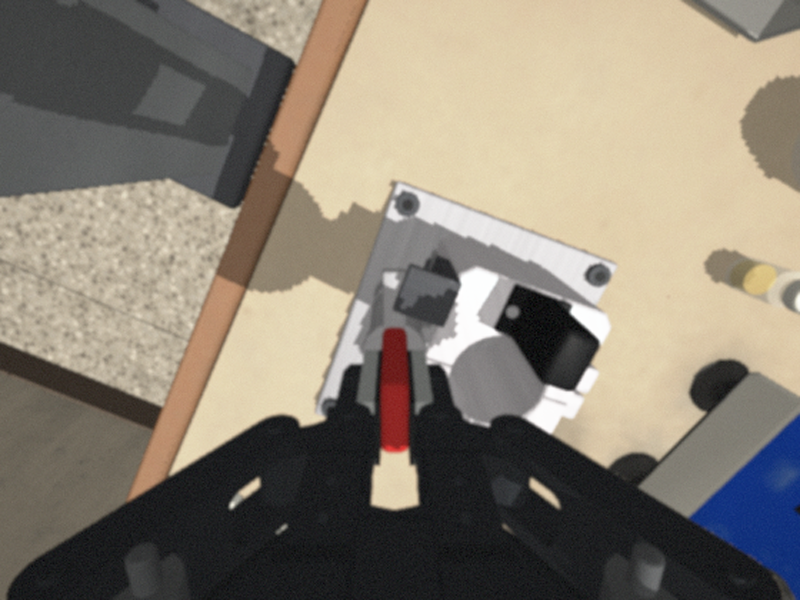

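Arm is entering under the hook. About 20° (3.4 units) remain.

Request:
send_rows([
  {"linear":[0,0,0],"roll":0.8},
  {"linear":[0,0,0],"roll":0.8},
  {"linear":[0,0,0],"roll":0.8},
  {"linear":[0,0,0],"roll":0.7},
  {"linear":[0,0,0],"roll":0.3},
])

```text
t: 30.45
tcp_pos: [0.4833, 0.0342, 0.114]
tool_rot: [-0.527, 0.469, -0.471, 0.529]
force: [-0.4, 2.0, 7.6]
finger_gap: 0.105
```

Run:
```python
from h import *
s,im,T=snapw('w19'); print(s['t'],s['tcp_pos'],yaw_of(s),s['force'],s['ft_torque'])
cv2.imwrite('pics/w19b.png',cv2.resize(im[130:330,180:400],None,fx=3,fy=3,interpolation=cv2.INTER_CUBIC))
```

```text
30.45 [0.48329794 0.03423789 0.11402979] 6.611303502332849 [-0.40871534  2.04638066  7.63268711] [0.56131913 0.12130252 0.06751067]
```

View pics/w19b.png

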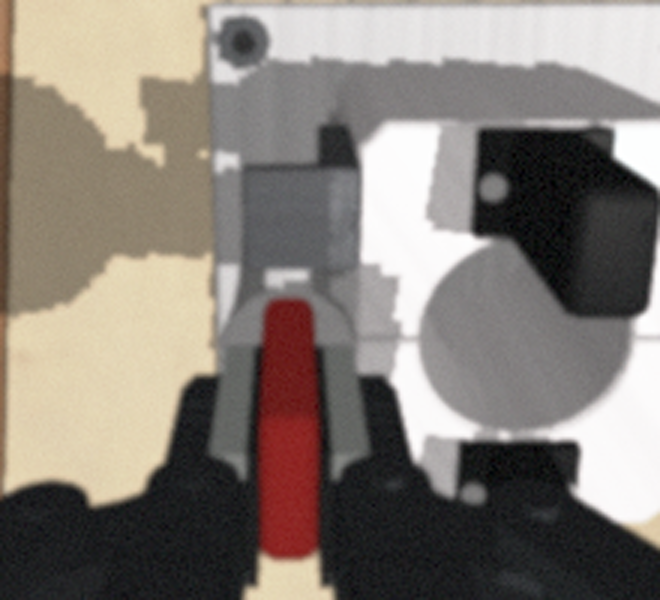

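Request:
send_rows([
  {"linear":[0,-0.02,0],"roll":0},
  {"linear":[0,0,0],"roll":0},
  {"linear":[0,0,0],"roll":0},
  {"linear":[0,0,0],"roll":0},
  {"linear":[0,0,0],"roll":0},
], claw=32)

```text
t: 31.12
tcp_pos: [0.4814, 0.0338, 0.1132]
tool_rot: [0.528, -0.47, 0.47, -0.528]
force: [0.5, 0.8, 0.0]
finger_gap: 0.375
```

Request:
send_rows([
  {"linear":[0,-0.2,0],"roll":0},
  {"linear":[0,-0.5,0],"roll":0},
  {"linear":[0,-0.8,0],"roll":0},
  {"linear":[0,-0.9,0],"roll":0},
  {"linear":[0,-0.9,0],"roll":0},
])

```text
t: 31.75
tcp_pos: [0.4813, 0.0339, 0.2135]
tool_rot: [-0.528, 0.47, -0.47, 0.528]
force: [0.9, 0.8, 0.3]
finger_gap: 0.373
```

Request:
send_rows([
  {"linear":[0.5,-0.3,0],"roll":0},
  {"linear":[0.6,0,0],"roll":0},
  {"linear":[0.4,0,0],"roll":0},
  {"linear":[0,0,0],"roll":0},
  {"linear":[0,0,0],"roll":0},
])

```text
t: 32.38
tcp_pos: [0.4862, -0.0109, 0.2205]
tool_rot: [0.529, -0.471, 0.469, -0.528]
force: [-0.7, -0.6, 0.6]
finger_gap: 0.375
```

Run:
```python
from h import *
s,im,T=snapw('w20'); print(s['t'],s['tcp_pos'],yaw_of(s),s['force'])
cv2.imwrite('pics/w20b.png',cv2.resize(im[30:250,180:400],None,fx=2.7,fy=2.7,interpolation=cv2.INTER_CUBIC))
im=manip.snapshot('side');cv2.imwrite('pics/side20.png',cv2.resize(im[175:265,250:370],None,fx=6,fy=6,interpolation=cv2.INTER_CUBIC)); cv2.imwrite('pics/side20f.png',im)
```

```text
32.375 [ 0.4861855  -0.01090393  0.22053142] 6.676404555837299 [-0.66753749 -0.6480413   0.5962843 ]
```

View pics/w20b.png

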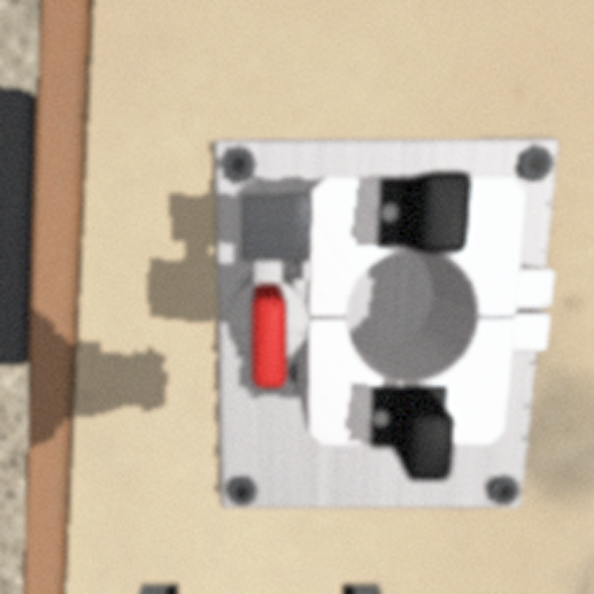

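View pics/side20.png

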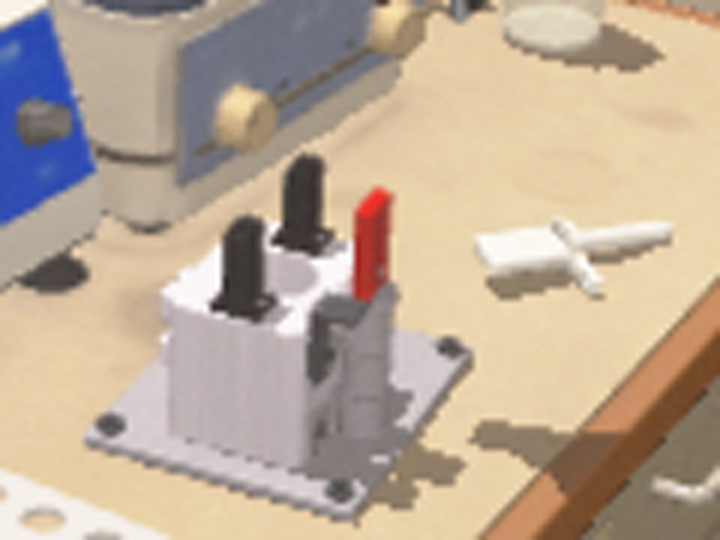

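View pics/side20f.png

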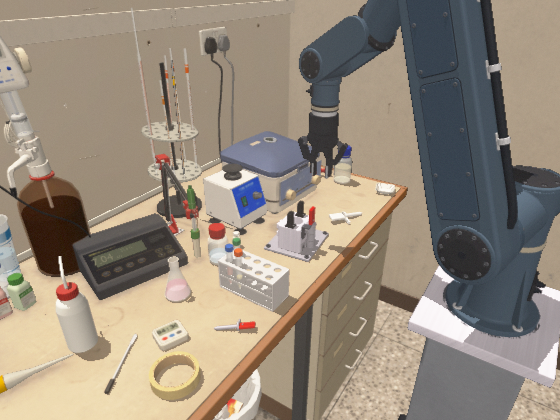

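Run:
```python
from h import *
T=np.load('pics/w20.npy'); im=cv2.imread('pics/w20.png')
k=5; c=cv2.resize(im[90:190,240:340],None,fx=k,fy=k,interpolation=cv2.INTER_CUBIC)
L=np.array([[13,5,54],[13,-5,54],[-13,-5,54],[-13,5,54]])
A=[[14,5,6],[36,5,6],[36,-5,6],[14,-5,6]]
th=np.linspace(0,2*np.pi,40); C=np.stack([14*np.cos(th),14*np.sin(th),0*th+6],1)
for z0,col in ((.081,(0,255,0)),(.085,(255,0,0))):
    a=np.radians(96.8); M=np.array([[np.cos(a),-np.sin(a),0],[np.sin(a),np.cos(a),0],[0,0,1]])
    for Q in (L,A,C):
        p=proj('wrist',np.array(Q)/1000@M.T+[.4836,.0335,z0],T)
        cv2.polylines(c,[((p-[240,90]+.5)*k).astype(np.int32)],True,col,1)
cv2.imwrite('pics/w20o.png',c)
```

```text
(no output)
```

View pics/w20o.png

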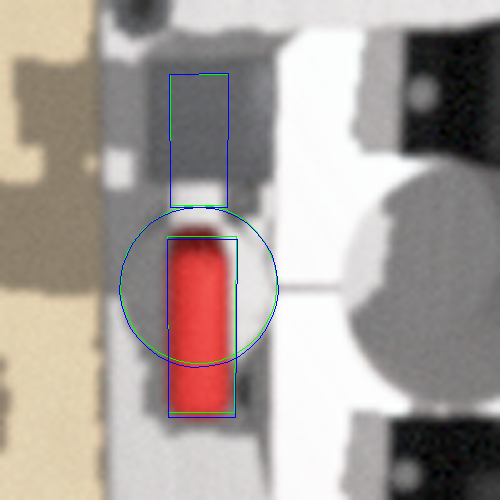

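Run:
```python
from station import manip
print(manip.sign_off())
```

```text
the job is handed in; nothing more can be done
None
```

The mould is back together: closed, with the hinge pin seated and locked under the hook. I handed the job in at about 32 s on the robot clock; no verdict is reported.

- **Loose half:** I gripped it by its black grip, set it on the plate and slid it along +y until it met the fixed half at about 9 N. The overhead picture showed it closed, with only a hairline along the parting line.
- **Pin:** I took the red-gripped pin hanging in the rack and left the white one and the smaller red one where they lay. It went down through all three knuckles with little sideways force.
- **Seating:** The pin stopped firmly with the gripper at 114.0 mm. Its height when I gripped it in the rack predicts 114 mm for a collar fully home, and pressing harder did not lower it.
- **Locking:** I turned the pin clockwise to a tool angle of 6.6°. The mould measured 6.7–7.0°, so the arm lies along +y, under the hook.

After letting go and backing off, I drew the expected seated and locked outline over the wrist picture. It matched the pin to about 1 mm, and the angle agreed. That overlay cannot confirm the collar height, because an outline drawn 4 mm higher looked almost the same. The collar being home therefore rests on the firm stop and the gripper height.

The side picture shows the rack, tubes and other bench items where they were. Camera positions disagreed with arm readings by 1–2 mm along the way; I allowed for this, and no checks failed.

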